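Reach the chopstick rests out from under the shelf

ROBOT

A 7-joint arm with a two-finger parallel gripper is mounted at the origin on the work surface. World frame = base frame: x ahead of the robot, y to its left, z up, the work surface at z = 0. Lengths are in m, angles in rad, forces in N, time in s.
With the tool pointing down it reaches from about 0.4 to 0.85 m from the base axis. Payload 10.4 kg.
Tool frame: the origin (TCP) lies between the finger pads; the fingertips stand manip.finger_overhang ahead of it and the grasp point (between the pads) lies 11 mm behind it (manip.finger_overhang is the distance from the TCP to the fingertips, in m); x points along the fingers, z is the direction in which the jaws open and shut, and the axes are right-handed (so a half turn about x gives the same grasp; the last joint's range is limited). The gripper opens to 85 mm and grips with 20 to 120 N. Pads are 22 mm wide; open, the fingers measure 114 mm over their backs; the gripper's body (76 mm by 85 mm) begins 54 mm behind the grasp point. The pads swing forward as they close: fully open they stand 13 mm farther back than shut.
Start: joints at [1.269, 0.332, -0.065, 1.46, 0.022, 1.35, -0.088], TCP at [0.172, -0.601, 0.239] pointing down, gripper open.
Joint ranges: [-2.6, 2.6], [-0.5, 2.12], [-1.47, 1.34], [0.16, 2.42], [-1.27, 4.41], [0.06, 2.06], [-2.6, 2.6]. Speed limits (rad/s): [2.22, 2.22, 2.79, 2.79, 3.14, 3.14, 3.14].

INTERFACE

Orientations are given as a unit quaternion [x, y, z, w].
In Python, from workcell import get_obs, camera, workorder, manip gives the robot as it stands. The module is installed in compiled form; this text tells all that it offers.
- The arm moves only by the tool play_rows, never from a script. Its argument "increments" is text: rows parted by semicolons, each of 4 numbers parted by spaces: the shift along the tool's x, y, z in m, then the turn about the tool's x in rad. A call has 1 to 20 rows; each row shifts and turns the pose as measured when the row begins, along the tool's axes as they then stand; what a row does not reach is not made up. A row lasts 1/10 s, in which the tool goes at most 50 mm and 8.59 degrees, less where a joint would pass 70% of its speed; a pose out of reach is approached as far as the arm can. A call is refused whole if a number of a shift passes 0.05 or a number of a turn 0.15, either way. A call with a gripper value outside its range is refused whole. "hand" is the gripper command: -1 is fully open, 1 is shut, values between are in proportion, set as the call begins (left out, the last holds). The fingers move at their own pace and stop on an object; "squeeze" is the grip in N (left out, the last holds). Time passes only in rows, so rows that do not move let the fingers close. It gives the time, the measured TCP pose, the force and the opening at its end, in the units of the state.
- get_obs(): the state, without advancing time (a new reading comes with each control period).
- camera(name): name is "side" or "top" or "wrist"; returns a dict with "img" (400x640x3 uint8, blue, green, red), "fov_y" (degrees; the focal length in pixels is half the picture's height over the tangent of half this angle, whatever the lens; pixels are square), "cx", "cy" (the principal point, pixels), "R" (3x3) and "t" (3): a world point X has camera coordinates R X + t; the wrist camera has in their place "tool_from_camera" (4x4, takes a point from camera to tool coordinates, whose origin is the TCP and whose axes are the tool frame's). Camera axes: x right, y down, z forward; pixel columns grow to the right and rows downward; lengths in m; the calibration is good to about 2 mm. The wrist camera is an equidistant fisheye: a pixel r from the principal point sees the ray r / f radians off the axis. A picture is of the moment at which its call begins: read the wrist's pose just before it. There is no depth.
- workorder.hand_in(): hands the job in, once; it reports no verdict.
The state is a dict: "clock": time; "joint_pos": joint angles; "joint_velocities": joint speeds; "tau": joint torques, N m; "position": TCP position; "ee_rot": TCP orientation; "ft_force": force on the tool from outside, world axes, zero at the start; "torque": the same for the moment, N m; "grip_width": opening from 0.0 (shut) to 1.0 (fully open).
Only numpy, scipy, OpenCV 4.12 (cv2) and the standard library are available. Lean on these libraries where they do the work, as an engineer would, in place of code of your own. Each camera call takes 0.05 s, during which the arm holds its last target.

TASK

A small three-lipped tray with two chopstick rests in it has slid too far under the low slatted shelf for a hand to reach. Squeeze the reacher's trigger to close its jaws on the tray's upright tab, pull the tray wholly out from under the shelf with the rests still in it, let go and lay the reacher flat on the table; then take the tray itself in the fingers, tip both rests out over its open edge into the black bowl, and set the empty tray back down level on the table. Do not handle the rests with the fingers, keep the bowl where it stands and leave the other things undisturbed.

Things in the scene. Friction and masses are not known exactly. Their poses are not given: they have to be found in the camera images.
- shelf: low slatted cedar shelf, fixed, on the robot's left: 320 mm deep (own x), 260 wide (own y), 84 high. Origin: centre of its footprint on the table, z up. Own +x points roughly to world +y. Beneath is a low gap, open at the front (own -x side, towards the robot's right); back and robot side are boarded. Six 20 mm slats along own x, 28 mm slots between
- scoop: waxed dark walnut tray, 80 mm long (own x), 70 wide (own y), floor 4 thick, 5 mm thick lips 18 high on three sides, open along its own +x edge; 110 to 180 g. Origin: centre of the tray's underside (tab not counted), z up. Starts flat on the table under the shelf, its axes within 0.1 rad of the shelf's. The floor is slippery: rests slide off when it is tipped 25 degrees or more
- scoop_tab (a point): point to grip in the solid upright tab at the tray's closed end: 60 mm from the tray's origin along own -x, 28 mm above its underside. The tab runs from own x = -40 to -76 mm, is 14 mm wide (own y) and 46 mm high, and starts towards the shelf's front, its end 66 to 96 mm behind the front edge
- scoop_lip (a point): middle of the tray's open edge, top of the floor: own x = +40 mm, z = 4 mm
- rest_a: white ceramic chopstick rest, 40 x 16 x 12 mm bar with raised ends, 25 g. Origin: centre of its underside. Starts in the tray, lying across it
- rest_b: second chopstick rest, the same
- reacher: short grey pick-up reacher, 290 mm long, 290 g, lying flat on the table on the robot's right, jaws towards the shelf. Origin: on its underside below the middle of the grip; own x runs along the shaft to the jaws, z up. Forward of the grip it is at most 31 mm high. It may slide along the table on its underside
- trigger (a joint): travel of the trigger towards the palm bar: 0 free (jaws open) to 0.016 m (jaws nearly shut); grip width is 50 mm minus this. Spring: 5 N at the start, 10.5 N at the end, so squeezing 2 to 4 mm holds the reacher with its jaws still wide open. On the 14 mm tab the jaws close at about 0.0135 m; of any further squeezing force about half comes to each jaw
- gap_front (a point): middle of the shelf's open front edge, on the table, 160 mm from the shelf's origin (own -x). The gap here is 60 mm high and 212 mm wide between the 24 mm corner legs
- reacher_grip (a point): middle of the grip, 21 mm above the reacher's origin. Two upright bars to squeeze along own y: fixed palm bar (own x -55 to 45 mm, 0 to 38 high, outer face at y = -25) and trigger (x -30 to 30, 6 to 36 high, outer face at y = +25): 50 mm across when free. Squeezed equally from both sides, the reacher moves sideways by half the squeeze, towards its own +y
- reacher_tips (a point): midway between the jaw tips when closed, 238 mm ahead of the reacher's origin, 19 mm above its underside. Jaws span 7 to 31 mm above the underside; open, their inner faces stand 54 mm apart at the tips and 14 mm at the root (180 mm ahead)
- jaw_left: jaw of the reacher on its own +y side, hinged 180 mm ahead of the reacher's origin (this body's origin, 19 mm above the underside); 58 mm long
- jaw_right: jaw on the -y side, likewise
- bowl: matte black ceramic bowl, rim 150 mm across, 60 mm high, 380 g, standing on the table on the robot's right. Origin: centre of its underside
- jar: empty plastic screw-top jar, 60 mm across, 100 high, on the shelf: leave it. Origin: underside centre
- spoon: stainless slotted spoon lying diagonally on the shelf: leave it. Origin: underside, on its handle
- mug: white mug, 76 mm across, 85 high, far side of the table: leave it. Origin: underside centre
- tea_tin: tea tin, 70 mm across, 90 high, far side of the table: leave it. Origin: underside centre
- soy_bottle: brown glass bottle, 52 mm across, 140 high, far side of the table: leave it. Origin: underside centre
- spatula: wooden spatula, 240 mm, lying near the robot: leave it. Origin: underside, mid-length
- organiser_drawer0 (a joint): upper drawer of the small bamboo organiser (120 mm high) on the back of the shelf: 0 is shut, leave it
- organiser_drawer1 (a joint): lower drawer of the organiser: 0 is shut, leave it
There are look-alikes about, which are no part of the job. What is shaped like the scoop but pink is not meant. Of the things that look like the bowl, take the one that is nearest to the robot's base at the start.

How it is judged:
By the outcome, as a careful person would: the job done as asked, in the order asked, and still so for the second after the job is handed in, with the robot touching nothing.
It also fails if it takes over 72 s, if anything falls off the work surface, if the arm or the gripper's body presses on something with over 40 N, if the wrist force passes 120 N, or if a joint passes its speed limit or range.

## Working session

There is one attempt and no reset: what is moved stays moved. The work goes in short steps, Python scripts to look and compute and a tool call to move; the robot and the scene stay as the last step left them, time stands still between calls to the robot, and variables do not carry over. Pictures are saved under pics/ and viewed, and the job is handed in when it is done.

Besides the shell and the picture viewer there is one more tool, called after ">>>" by a JSON object that holds its "method" and its "body", one argument or row to a line. play_rows: Moves the arm, as the interface text tells. Its arguments: {"type":"object","properties":{"increments":{"type":"string"},"hand":{"type":"number"},"squeeze":{"type":"number"}},"required":["increments"]}

```bash
ls; mkdir -p pics
cat > h.py <<'E'
import numpy as np, cv2
from workcell import get_obs, camera, workorder, manip
from scipy.spatial.transform import Rotation as Rn
def snap(name,fn):
    o=get_obs(); c=camera(name); cv2.imwrite('pics/'+fn,c['img']); 
    import pickle; pickle.dump((o,c),open('pics/'+fn+'.pkl','wb')); return o,c
def load(fn):
    import pickle; return pickle.load(open('pics/'+fn+'.pkl','rb'))
def foc(c): return 200/np.tan(np.radians(c['fov_y'])/2)
def ray(o,c,u,v):
    f=foc(c)
    if 'R' in c:
        R=np.array(c['R']);t=np.array(c['t'])
        d=R.T@np.array([(u-c['cx'])/f,(v-c['cy'])/f,1]); return -R.T@t,d/np.linalg.norm(d)
    x=u-c['cx'];y=v-c['cy'];r=np.hypot(x,y);a=r/f
    d=np.array([np.sin(a)*x/max(r,1e-9),np.sin(a)*y/max(r,1e-9),np.cos(a)])
    T=np.array(c['tool_from_camera']);Rt=Rn.from_quat(o['ee_rot']).as_matrix();p=np.array(o['position'])
    return Rt@T[:3,3]+p, Rt@T[:3,:3]@d
def onz(o,c,u,v,z=0):
    p,d=ray(o,c,u,v); return p+d*(z-p[2])/d[2]
def proj(o,c,X):
    f=foc(c);X=np.array(X,float)
    if 'R' in c:
        q=np.array(c['R'])@X+np.array(c['t']); return np.array([c['cx']+f*q[0]/q[2],c['cy']+f*q[1]/q[2]])
    T=np.array(c['tool_from_camera']);Rt=Rn.from_quat(o['ee_rot']).as_matrix();p=np.array(o['position'])
    q=T[:3,:3].T@(Rt.T@(X-p)-T[:3,3]); rr=np.hypot(q[0],q[1]);a=np.arctan2(rr,q[2])
    return np.array([c['cx']+f*a*q[0]/rr,c['cy']+f*a*q[1]/rr])
E
python3 - <<'E'
from h import *
for n in ['side','top','wrist']:
    o,c=snap(n,n+'0.png'); print(n,c['fov_y'],c['cx'],c['cy'])
    if 'R' in c: print(-np.array(c['R']).T@np.array(c['t']), np.array(c['R'])[2])
    else: print(c['tool_from_camera'])
print(o, manip.finger_overhang, [x for x in dir(manip) if x[0]!='_'])
E
```

```text
pics
side 52.15321712311734 324.92989419167947 211.57927297549756
[0.19519589 0.74891608 1.03192439] [ 0.2752892  -0.63927549 -0.71801302]
top 56.216566452441946 320.853396156631 197.02392575712219
[ 0.27529413 -0.04914636  1.47777003] [ 0.19752187 -0.02008531 -0.98009269]
wrist 65.70646984690485 319.03315328807355 195.24245634763065
[[-1.75901539e-04 -2.65125381e-01  9.64213929e-01 -1.35130897e-01]
 [ 6.77886295e-05 -9.64213945e-01 -2.65125373e-01  6.67383554e-02]
 [ 9.99999982e-01  1.87267796e-05  1.87579203e-04  8.09882338e-05]
 [ 0.00000000e+00  0.00000000e+00  0.00000000e+00  1.00000000e+00]]
{'clock': 0.1, 'joint_pos': array([ 1.26936167,  0.33282613, -0.06471895,  1.46083614,  0.02158895,
        1.34988422, -0.08851367]), 'joint_velocities': array([-0.00138453, -0.00311203, -0.00026775, -0.00316534, -0.00083464,
       -0.00092131, -0.00090835]), 'tau': array([ 2.56728112e-03, -6.26746273e+01,  4.98552003e-02, -3.92428887e+01,
        1.63747830e-02,  6.89830500e-03, -2.46110818e-05]), 'position': array([ 0.1719489 , -0.60055632,  0.23859474]), 'ee_rot': array([ 0.42591665,  0.56499927, -0.42540256,  0.56427252]), 'ft_force': array([-0.1670313 ,  0.14382013, -0.07194525]), 'torque': array([0.00925808, 0.06542559, 0.00123166]), 'grip_width': 1.0042149265443705} 0.008 ['MotionError', 'finger_overhang']
```

View pics/top0.png

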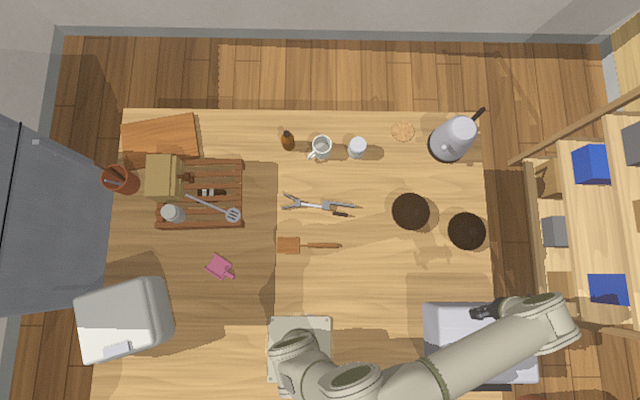

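View pics/side0.png

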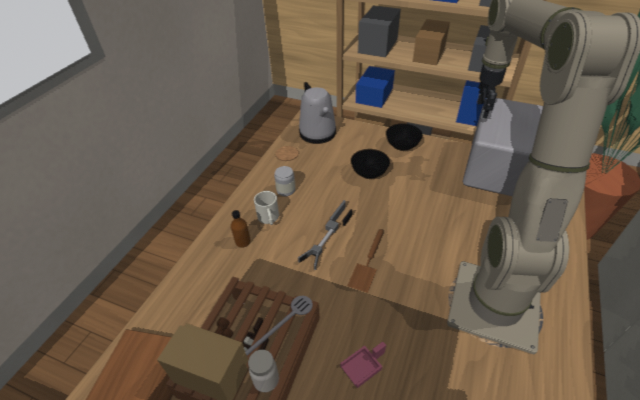

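View pics/wrist0.png

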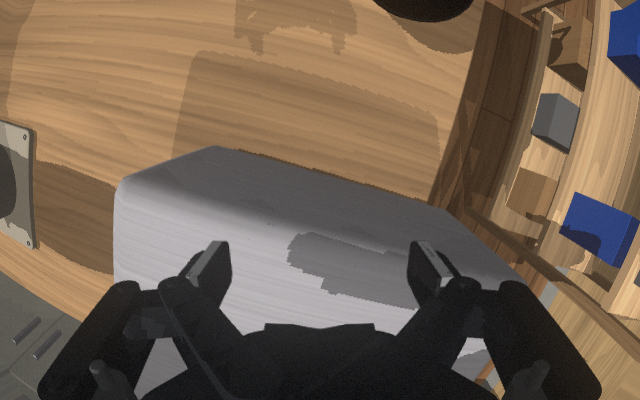

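Run:
```python
from h import *
o,c=load('top0.png'); im=c['img']
cv2.imwrite('pics/t1.png',cv2.resize(im[180:225,265:375],(770,315),interpolation=cv2.INTER_CUBIC))
cv2.imwrite('pics/t2.png',cv2.resize(im[145:240,135:255],(780,590)[:2],interpolation=cv2.INTER_CUBIC))
for n,p,z in [('bowl1',(410,211),.06),('bowl2',(467,231),.06),('reach',(320,204),.02),('jawtip',(283,202),.02),('bar',(343,214),.03),('end',(360,207),.03),('shelfFL',(243,161),.084),('shelfFR',(242,228),.084),('pink',(218,266),0),('spat',(310,245),0),('baseplate',(300,348),0)]:
    X=onz(o,c,*p,z); print(n,X.round(3),np.hypot(*X[:2]).round(3))
o,c=load('side0.png'); im=c['img']
cv2.imwrite('pics/s1.png',cv2.resize(im[190:280,280:380],(666,600),interpolation=cv2.INTER_CUBIC))
cv2.imwrite('pics/s2.png',cv2.resize(im[270:400,180:340],(738,600),interpolation=cv2.INTER_CUBIC))
```

```text
bowl1 [ 0.509 -0.422  0.06 ] 0.661
bowl2 [ 0.433 -0.638  0.06 ] 0.771
reach [ 0.541 -0.076  0.02 ] 0.546
jawtip [0.548 0.071 0.02 ] 0.552
bar [ 0.5   -0.166  0.03 ] 0.527
end [ 0.528 -0.233  0.03 ] 0.577
shelfFL [0.695 0.223 0.084] 0.73
shelfFR [0.436 0.215 0.084] 0.486
pink [0.298 0.317 0.   ] 0.435
spat [ 0.381 -0.038  0.   ] 0.383
baseplate [-0.    -0.004  0.   ] 0.004
```

View pics/t1.png

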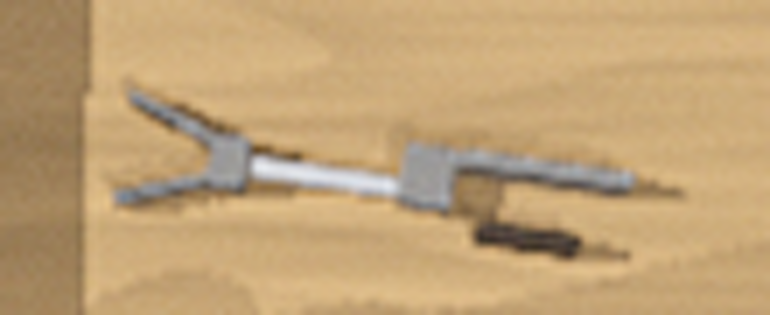

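View pics/t2.png

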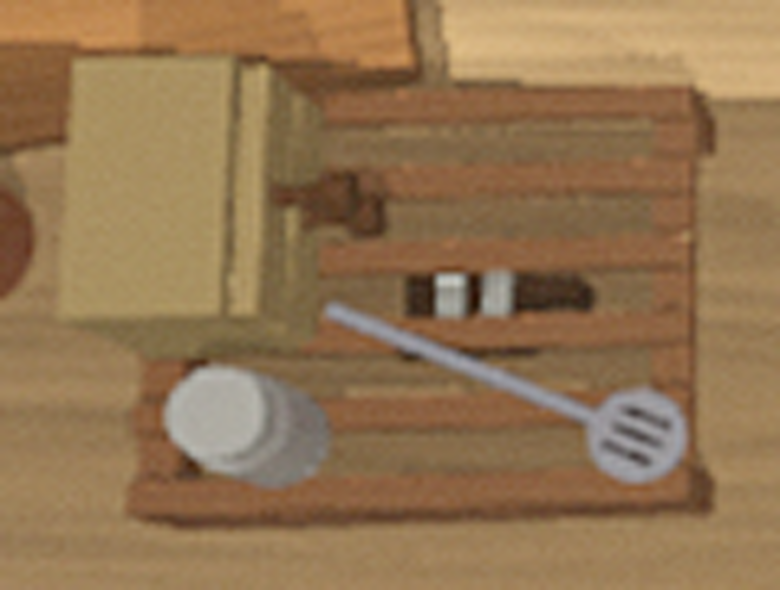

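View pics/s1.png

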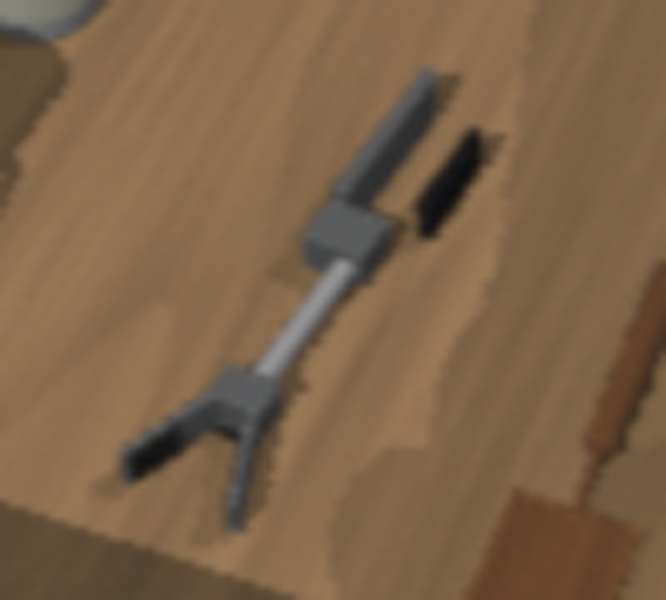

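View pics/s2.png

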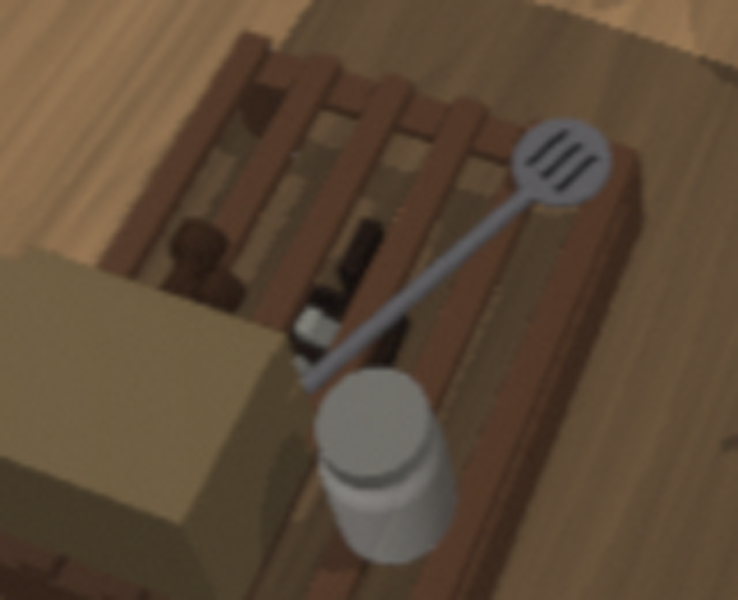

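Run:
```python
from h import *
o=get_obs(); R=Rn.from_quat(o['ee_rot']).as_matrix(); print(R.round(4)); p=o['position']
print('grasp->',R.T@(np.array([0.52,-0.16,0.26])-p))
ot,c=load('top0.png'); os_,s=load('side0.png')
def tri(a,b):
    p1,d1=ray(ot,c,*a);p2,d2=ray(os_,s,*b)
    A=np.stack([d1,-d2],1);x=np.linalg.lstsq(A,p2-p1,rcond=None)[0];return (p1+d1*x[0]+p2+d2*x[1])/2,np.linalg.norm(p1+d1*x[0]-p2-d2*x[1])
print('palmrear',tri((355.3,206),(344.6,200.8)))
print('jawR',tri((283.6,193.6),(299.5,259.8)))
print('jawL',tri((282.1,208.1),(315.3,267.3)))
for n,a,z in [('palmrear',(355.3,206),.038),('jr',(283.6,193.6),.031),('jl',(282.1,208.1),.031),('trig rear',(265+578/7,180+243/7),.036),('trig fr',(265+477/7,180+230/7),.036)]:
    print(n,onz(ot,c,*a,z).round(4))
# shelf corners & tray bits (t2: scale 6.5,6.21, origin 135,145)
for n,a,z in [('FL',(695,88),.084),('FR',(690,510),.084),('BR',(130,515),.084),('tabfront',(592,293),.046),('tabroot',(515,293),.046),('rest b',(497,293),.016),('rest a',(450,293),.016),('floor edge',(407,293),.004)]:
    print(n,onz(ot,c,135+a[0]/6.5,145+a[1]/6.21,z).round(4))
```

```text
[[-3.000e-04  9.614e-01  2.752e-01]
 [ 1.000e-03  2.752e-01 -9.614e-01]
 [-1.000e+00 -1.000e-04 -1.100e-03]]
grasp-> [-0.02095807  0.45589708 -0.32781971]
palmrear (array([ 0.53283934, -0.21406142,  0.03243069]), np.float64(0.0020864452440542826))
jawR (array([0.58036188, 0.06871918, 0.0194677 ]), np.float64(0.0028336302109201895))
jawL (array([0.52390699, 0.07391086, 0.01439217]), np.float64(0.0005738270371814777))
palmrear [ 0.5308 -0.2136  0.038 ]
jr [0.5794 0.0681 0.031 ]
jl [0.5214 0.0726 0.031 ]
trig rear [ 0.4964 -0.1832  0.036 ]
trig fr [ 0.5033 -0.1269  0.036 ]
FL [0.7025 0.2276 0.084 ]
FR [0.4394 0.2184 0.084 ]
BR [0.4342 0.5357 0.084 ]
tabfront [0.5798 0.2904 0.046 ]
tabroot [0.5794 0.3362 0.046 ]
rest b [0.5857 0.3552 0.016 ]
rest a [0.5855 0.3837 0.016 ]
floor edge [0.5878 0.4135 0.004 ]
```

>>> {"method": "play_rows", "body": {
  "increments": "-0.004 0.038 -0.027 0;-0.004 0.038 -0.027 0;-0.004 0.038 -0.027 0;-0.004 0.038 -0.027 0;0 0.038 -0.027 0;0 0.038 -0.027 0;0 0.038 -0.027 0;0 0.038 -0.027 0;0 0.038 -0.027 0;0 0.038 -0.027 0;0 0.038 -0.027 0;0 0.038 -0.027 0;0 0 0 -0.145;0 0 0 -0.145;0 0 0 -0.145;0 0 0 -0.145;0 0 0 -0.145;0 0 0 -0.145;0 0 0 -0.145;0 0 0 -0.135"
}}

```text
clock: 2.15
position: [0.5315, -0.1427, 0.2495]
ee_rot: [0.042, 0.709, -0.039, 0.703]
ft_force: [1.6, -0.7, -0.2]
grip_width: 1.001
```

Run:
```python
from h import *
o,c=snap('wrist','w1.png'); print(o['clock'],o['position'],Rn.from_quat(o['ee_rot']).as_matrix().round(4),o['joint_pos'].round(3))
```

```text
2.15 [ 0.53151646 -0.14272497  0.24953496] [[-0.0072  0.1141  0.9934]
 [ 0.0057  0.9935 -0.114 ]
 [-1.      0.0048 -0.0078]] [ 0.72   0.223 -0.62   1.612  0.127  1.356 -0.031]
```

View pics/w1.png

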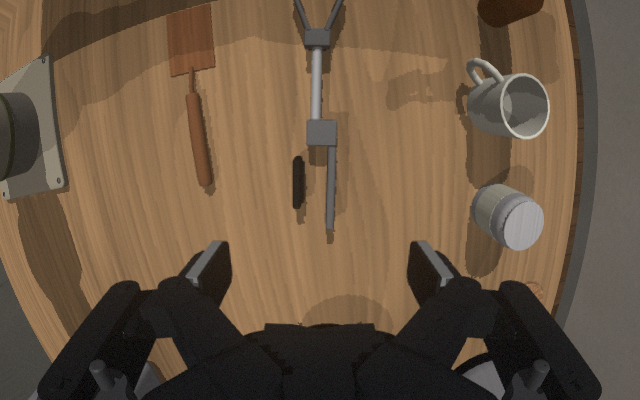

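Run:
```python
from h import *
o,c=load('w1.png'); im=c['img']
cv2.imwrite('pics/w1c.png',cv2.resize(im[0:240,250:390],(350*1,600),interpolation=cv2.INTER_CUBIC))
for n,a,z in [('palm rear',(330.5,227),.038),('palm front',(331.5,147),.038),('trig rear',(298.5,207),.036),('trig front',(298,157),.036),('shaft r',(315,119),.024),('shaft f',(318,49),.024)]:
    print(n,onz(o,c,*a,z).round(4))
```

```text
palm rear [ 0.5356 -0.2104  0.038 ]
palm front [ 0.5468 -0.1156  0.038 ]
trig rear [ 0.5006 -0.1819  0.036 ]
trig front [ 0.5078 -0.1229  0.036 ]
shaft r [ 0.5317 -0.0824  0.024 ]
shaft f [ 0.5446 -0.0007  0.024 ]
```

View pics/w1c.png

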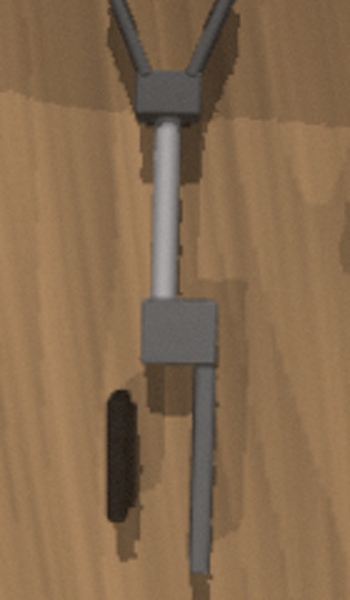

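>>> {"method": "play_rows", "body": {
  "increments": "0.04 -0.003 -0.001 0.005;0.04 -0.003 -0.001 0.005;0.04 -0.003 -0.001 0.005;0.04 -0.003 -0.001 0.003;0.03 -0.002 -0.001 0;0.01 0 0 0;0 0 0 0;0 0 0 0"
}}

```text
clock: 3.0
position: [0.5246, -0.1558, 0.0447]
ee_rot: [0.053, 0.707, -0.049, 0.704]
ft_force: [0.1, 1.5, 0.7]
grip_width: 1.004
```

```bash
cat > st.py <<'E'
from h import *
import sys
o=get_obs(); R=Rn.from_quat(o['ee_rot']).as_matrix()
print('t',o['clock'],'p',o['position'].round(4),'w',round(o['grip_width']*85,1),'F',o['ft_force'].round(1),'T',o['torque'].round(2))
print('x',R[:,0].round(4),'zang',round(np.arctan2(R[1,2],R[0,2]),4),'q',o['joint_pos'].round(3),'v',np.abs(o['joint_velocities']).max().round(3))
if len(sys.argv)>3:
    print('shift',(R.T@(np.array(list(map(float,sys.argv[1:4])))-o['position'])).round(4), 'turn',(np.round(np.arctan2(R[1,2],R[0,2])-float(sys.argv[4]),4) if len(sys.argv)>4 else ''))
E
python3 st.py 0.522 -0.155 0.012 -0.133
```

```text
t 3.0 p [ 0.5246 -0.1558  0.0447] w 85.3 F [0.1 1.5 0.7] T [-0.02 -0.01 -0.05]
x [-0.0038  0.0047 -1.    ] zang -0.1444 q [ 0.684  0.423 -0.563  1.838  0.266  0.961 -0.138] v 0.01
shift [ 0.0328  0.0003 -0.0025] turn -0.0114
```

>>> {"method": "play_rows", "body": {
  "increments": "0.015 0 -0.002 -0.011;0.015 0 -0.001 0;0.003 0 0 0;0 0 0 0"
}}

```text
clock: 3.4
position: [0.5239, -0.1557, 0.0127]
ee_rot: [0.048, 0.705, -0.046, 0.706]
ft_force: [-0.2, -0.8, 0.0]
grip_width: 1.0
```

```bash
python3 st.py 0.522 -0.155 0.012 -0.133; python3 -c "
from h import *
snap('wrist','w2.png')"
```

```text
t 3.4 p [ 0.5239 -0.1557  0.0127] w 85.0 F [-0.2 -0.8  0. ] T [ 0.03 -0.03  0.04]
x [ 0.0019  0.0024 -1.    ] zang -0.1334 q [ 0.67   0.466 -0.548  1.862  0.301  0.895 -0.154] v 0.007
shift [ 0.0007  0.0005 -0.0019] turn -0.0004
```

View pics/w2.png

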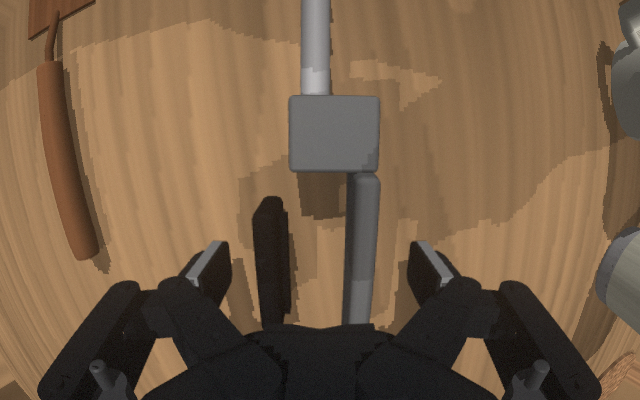

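>>> {"method": "play_rows", "body": {
  "increments": "0 0 0 0;0 0 0 0;0 0 0 0;0 0 0 0;0 0 0 0;0 0 0 0",
  "hand": -0.1,
  "squeeze": 20
}}

```text
clock: 4.05
position: [0.5248, -0.156, 0.014]
ee_rot: [0.048, 0.704, -0.047, 0.707]
ft_force: [0.7, -0.2, -1.7]
grip_width: 0.551
```

```bash
python3 st.py 0.522 -0.155 0.014 -0.133; python3 -c "
from h import *
snap('wrist','w3.png')"
```

```text
t 4.05 p [ 0.5248 -0.156   0.014 ] w 46.8 F [ 0.7 -0.2 -1.7] T [-0.04 -0.13 -0.04]
x [ 0.0039  0.0018 -1.    ] zang -0.1339 q [ 0.67   0.464 -0.548  1.861  0.3    0.896 -0.154] v 0.001
shift [-0.0001  0.0006 -0.0029] turn -0.0009
```

View pics/w3.png

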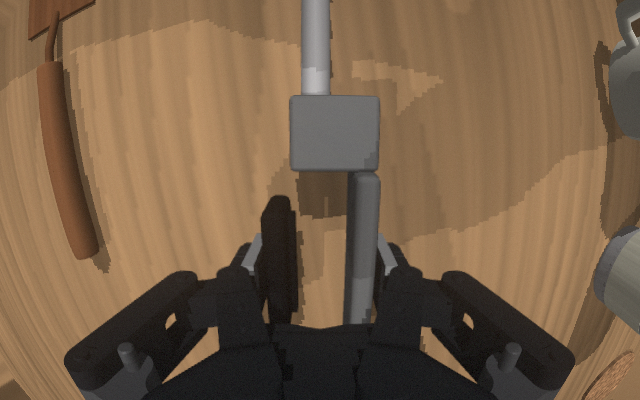

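Run:
```python
from h import *
o,c=load('top0.png'); im=c['img']
cv2.imwrite('pics/t3.png',cv2.resize(im[175:212,185:250],(780,444),interpolation=cv2.INTER_LANCZOS4))
```

```text
(no output)
```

View pics/t3.png

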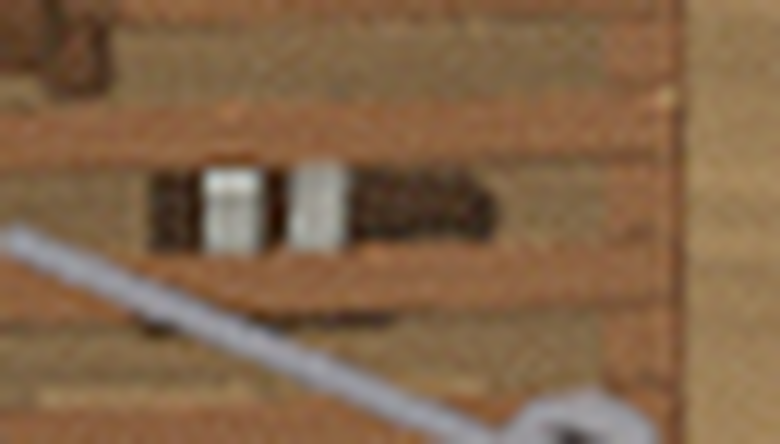

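>>> {"method": "play_rows", "body": {
  "increments": "0 0.02 0.003 -0.02;0 0.02 0.004 -0.02;0 0.02 0.004 -0.02;0 0.02 0.004 -0.02;0 0.015 0.004 -0.02;0 0.01 0.004 0;0 0.005 0.002 0;0 0 0 0"
}}

```text
clock: 4.9
position: [0.5608, -0.0423, 0.0139]
ee_rot: [0.01, 0.706, -0.01, 0.708]
ft_force: [-1.1, 1.9, 0.3]
grip_width: 0.553
```

```bash
python3 st.py 0.573 -0.038 0.013 -0.031; python3 -c "
from h import *
snap('wrist','w4.png');snap('side','s4.png');snap('top','t4.png')"
```

```text
t 4.9 p [ 0.5608 -0.0423  0.0139] w 47.0 F [-1.1  1.9  0.3] T [ 0.23  0.05 -0.  ]
x [ 2.5e-03  4.0e-04 -1.0e+00] zang -0.0281 q [ 0.485  0.504 -0.592  1.819  0.345  0.92  -0.289] v 0.003
shift [0.0009 0.0046 0.0121] turn 0.0029
```

View pics/w4.png

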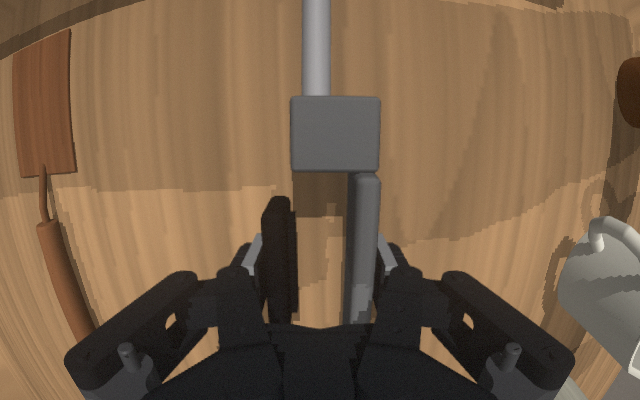

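Run:
```python
from h import *
o,c=load('top0.png')
for n,a,z in [('tab near base end',(490,238),0),('tab near base end z10',(490,238),.01),('tab far top end',(470,174),.046),('tray near edge R',(395,325),0),('tray near edge L',(140,330),0),('rest1 c',(318,165),.012),('shelf slat edges: slat3 bottom',(660,160),.084),('slat4 top',(660,240),.084),('slat3 bot L',(0,170),.084),('slat4 top L',(0,250),.084),('tab end',(495,205),.046),('lipback',(350,200),.018),('open edge',(150,200),.004)]:
    print(n,onz(o,c,185+a[0]/12,175+a[1]/12,z).round(4))
o,t=load('t4.png'); _,s=load('s4.png')
cv2.imwrite('pics/t4c.png',cv2.resize(t['img'][165:235,180:300],(780,455),interpolation=cv2.INTER_LANCZOS4))
cv2.imwrite('pics/s4c.png',cv2.resize(s['img'][250:400,180:340],(640,600),interpolation=cv2.INTER_LANCZOS4))
```

```text
tab near base end [0.5788 0.3017 0.    ]
tab near base end z10 [0.5767 0.2993 0.01  ]
tab far top end [0.5905 0.2983 0.046 ]
tray near edge R [0.5489 0.3315 0.    ]
tray near edge L [0.5465 0.4156 0.    ]
rest1 c [0.6005 0.357  0.012 ]
shelf slat edges: slat3 bottom [0.5872 0.2296 0.084 ]
slat4 top [0.5613 0.2284 0.084 ]
slat3 bot L [0.582  0.4366 0.084 ]
slat4 top L [0.5563 0.4346 0.084 ]
tab end [0.5802 0.2897 0.046 ]
lipback [0.5875 0.3441 0.018 ]
open edge [0.5899 0.4141 0.004 ]
```

View pics/t4c.png

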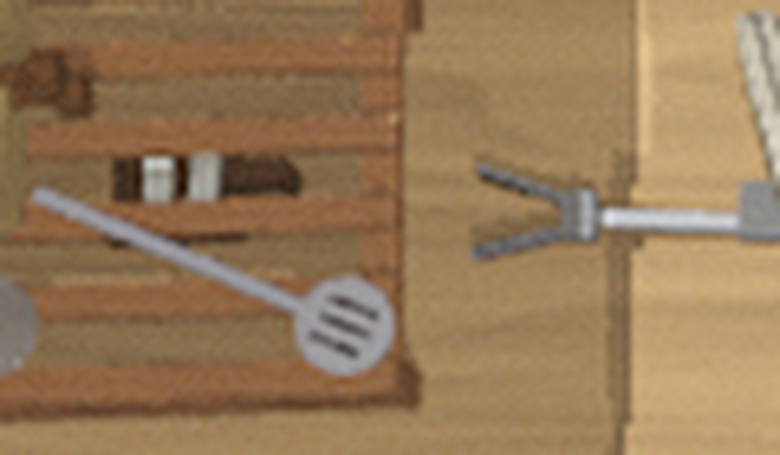

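View pics/s4c.png

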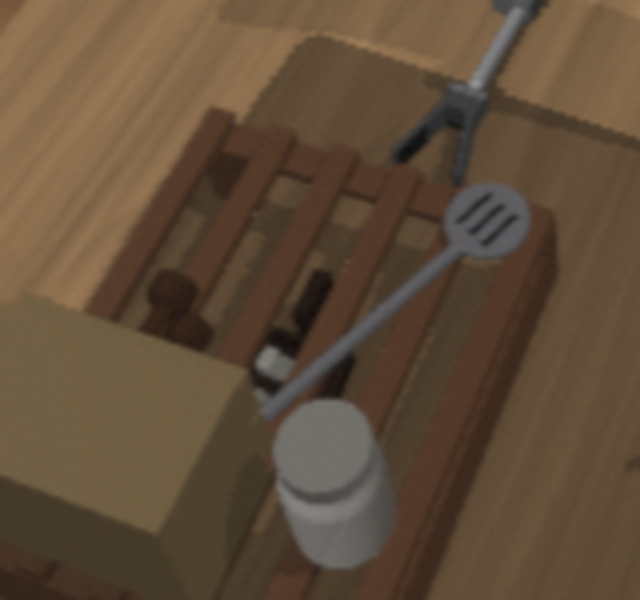

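```bash
cat > ov.py <<'E'
from h import *
import sys
def tray_pts():
    segs=[]
    def box(x0,x1,y0,y1,z0,z1):
        P=np.array([[x,y,z] for x in(x0,x1) for y in(y0,y1) for z in(z0,z1)])
        for i in range(8):
            for b in(1,2,4):
                if not i&b: segs.append((P[i],P[i|b]))
    box(-.04,.04,-.035,.035,0,.018); box(-.076,-.04,-.007,.007,0,.046)
    return segs
def draw(im,o,c,segs,pose,x0,y0,sc,col=(0,255,0)):
    x,y,a=pose; C,S=np.cos(a),np.sin(a)
    for p,q in segs:
        W=[np.array([x+C*v[0]-S*v[1],y+S*v[0]+C*v[1],v[2]]) for v in(p,q)]
        uv=[proj(o,c,w) for w in W]
        uv=[tuple(int(round(k)) for k in ((u[0]+.5-x0)*sc,(u[1]+.5-y0)*sc)) for u in uv]
        cv2.line(im,uv[0],uv[1],col,1)
E
python3 - <<'E'
from ov import *
pose=(0.585,0.375,1.58)
o,t=load('t4.png'); _,s=load('s4.png')
for nm,c,(x0,y0,w,h),sc in [('t',t,(190,175,55,35),12),('s',s,(235,305,45,50),12)]:
    im=cv2.resize(c['img'][y0:y0+h,x0:x0+w],None,fx=sc,fy=sc,interpolation=cv2.INTER_CUBIC)
    raw=im.copy(); draw(im,o,c,tray_pts(),pose,x0,y0,sc)
    out=np.vstack([raw,im]) if nm=='t' else np.hstack([raw,im]); print(out.shape)
    cv2.imwrite(f'pics/ov1{nm}.png',cv2.resize(out,None,fx=.7,fy=.7) )
E
```

```text
(840, 660, 3)
(600, 1080, 3)
```

View pics/ov1t.png

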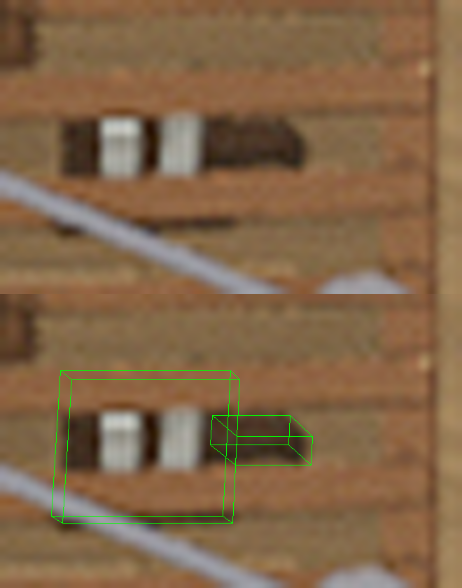

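View pics/ov1s.png

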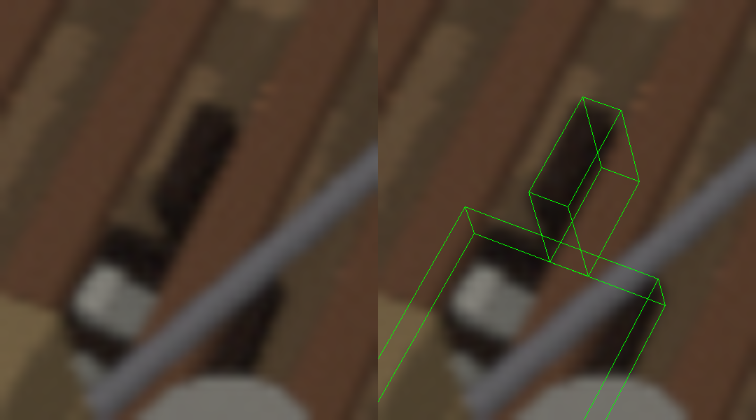

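Run:
```python
from h import *
o,c=load('t4.png')
a=[onz(o,c,180+x/6.5-.5,165+y/6.5-.5,z) for x,y,z in [(482,170,.031),(478,252,.031),(585,215,.031)]]
for k in a: print(k.round(4))
print((a[0]+a[1])/2)
R=Rn.from_quat(o['ee_rot']).as_matrix(); print(o['position'], o['position']+R[:,1]*.238)
```

```text
[0.5902 0.1862 0.031 ]
[0.5396 0.1866 0.031 ]
[0.5629 0.123  0.031 ]
[0.56489258 0.18636106 0.031     ]
[ 0.56055582 -0.04314387  0.01391346] [0.56743782 0.19475661 0.01396986]
```

>>> {"method": "play_rows", "body": {
  "increments": "0 0.01 0.009 0;0 0.015 0.009 -0.006;0 0.02 0.008 -0.006;0 0.02 0 0;0 0.02 0 0;0 0.02 0 0;0 0.012 0 0;0 0.006 0 0;0 0 0 0"
}}

```text
clock: 5.95
position: [0.5934, 0.0792, 0.0136]
ee_rot: [0.007, 0.706, -0.011, 0.708]
ft_force: [0.0, 1.8, 1.3]
grip_width: 0.552
```

```bash
python3 st.py 0.588 0.089 0.0135 -0.0158; python3 -c "
from h import *
snap('side','s5.png');snap('top','t5.png')"
```

```text
t 5.95 p [0.5934 0.0792 0.0136] w 46.9 F [0.  1.8 1.3] T [ 0.42  0.19 -0.02]
x [ 0.0028 -0.0047 -1.    ] zang -0.0253 q [ 0.263  0.574 -0.599  1.721  0.388  0.965 -0.512] v 0.004
shift [ 0.0001  0.0097 -0.0056] turn -0.0095
```

Run:
```python
from ov import *
pose=(0.585,0.376,1.56)
o,t=load('t5.png'); _,s=load('s5.png')
for nm,c,(x0,y0,w,h),sc in [('t',t,(190,172,90,40),8),('s',s,(230,270,90,75),8)]:
    im=cv2.resize(c['img'][y0:y0+h,x0:x0+w],None,fx=sc,fy=sc,interpolation=cv2.INTER_CUBIC)
    cv2.imwrite(f'pics/c5{nm}.png',im)
```

View pics/c5t.png

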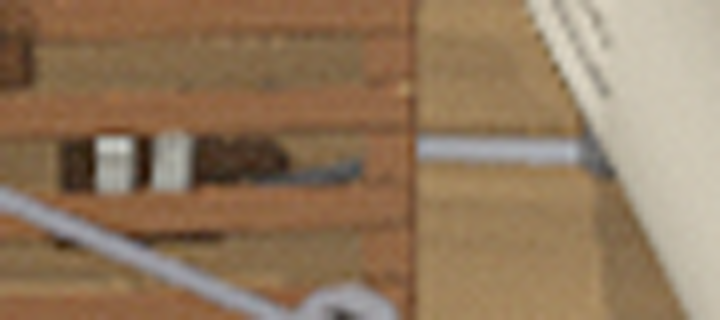

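View pics/c5s.png

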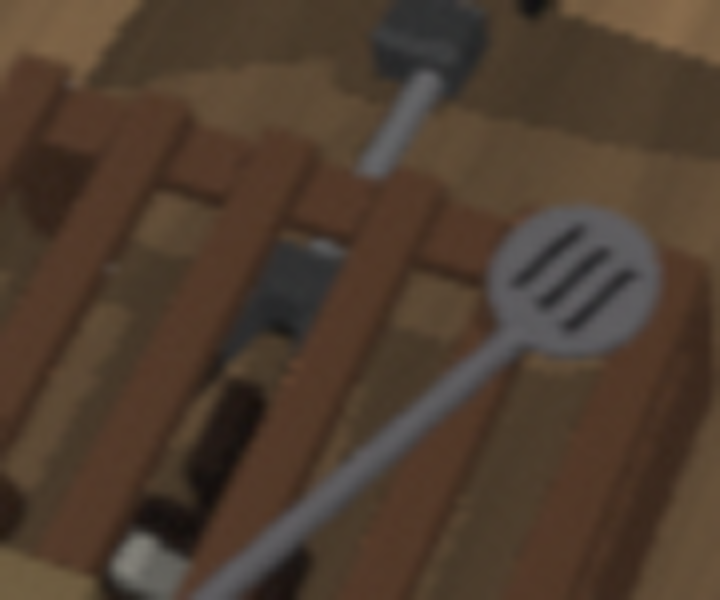

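>>> {"method": "play_rows", "body": {
  "increments": "0 0.005 -0.003 -0.009;0 0.004 -0.002 0;0 0 0 0"
}}

```text
clock: 6.35
position: [0.5889, 0.0849, 0.0136]
ee_rot: [0.005, 0.706, -0.01, 0.708]
ft_force: [0.4, 2.0, -0.6]
grip_width: 0.553
```

>>> {"method": "play_rows", "body": {
  "increments": "0 0 0 0;0 0 0 0;0 0 0 0;0 0 0 0;0 0 0 0;0 0 0 0",
  "hand": 0.1,
  "squeeze": 40
}}

```text
clock: 6.95
position: [0.5906, 0.0847, 0.0148]
ee_rot: [0.006, 0.704, -0.01, 0.71]
ft_force: [1.1, 0.3, 0.2]
grip_width: 0.454
```

```bash
python3 st.py 0.588 0.089 0.0135 -0.0158
python3 - <<'E'
from h import *
snap('side','s6.png');snap('top','t6.png')
_,t=load('t6.png'); _,s=load('s6.png')
for nm,c,(x0,y0,w,h),sc in [('t',t,(190,172,90,40),8),('s',s,(230,270,90,75),8)]:
    im=cv2.resize(c['img'][y0:y0+h,x0:x0+w],None,fx=sc,fy=sc,interpolation=cv2.INTER_CUBIC)
    cv2.imwrite(f'pics/c6{nm}.png',im)
E
```

```text
t 6.95 p [0.5906 0.0847 0.0148] w 38.6 F [1.1 0.3 0.2] T [ 0.13 -0.23 -0.02]
x [ 0.0074 -0.0057 -1.    ] zang -0.0213 q [ 0.256  0.567 -0.603  1.73   0.39   0.96  -0.521] v 0.002
shift [ 0.0013  0.0043 -0.0027] turn -0.0055
```

View pics/c6t.png

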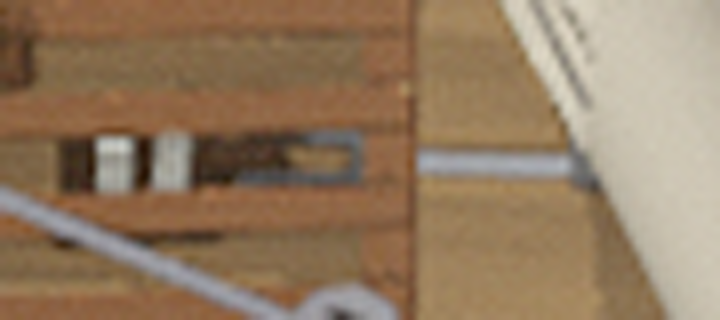

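View pics/c6s.png

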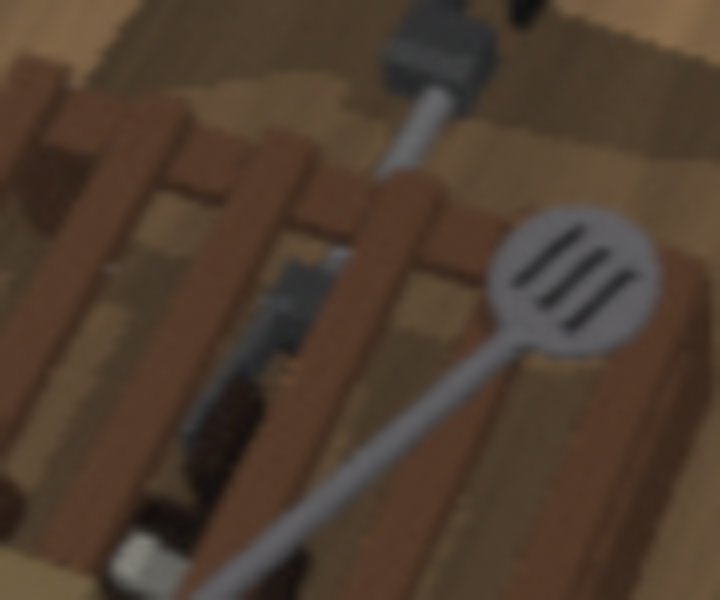

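>>> {"method": "play_rows", "body": {
  "increments": "0 0 0 0;0 0 0 0;0 0 0 0;0 0 0 0",
  "hand": 1,
  "squeeze": 40
}}

```text
clock: 7.45
position: [0.5912, 0.0846, 0.0153]
ee_rot: [0.005, 0.704, -0.01, 0.71]
ft_force: [1.7, 0.4, 1.5]
grip_width: 0.409
```

```bash
python3 st.py 0.588 0.089 0.0135 -0.0158
python3 - <<'E'
from h import *
snap('top','t7.png')
_,t=load('t7.png')
for nm,c,(x0,y0,w,h),sc in [('t',t,(190,172,90,40),8)]:
    im=cv2.resize(c['img'][y0:y0+h,x0:x0+w],None,fx=sc,fy=sc,interpolation=cv2.INTER_CUBIC)
    cv2.imwrite(f'pics/c7{nm}.png',im)
E
```

```text
t 7.45 p [0.5912 0.0846 0.0153] w 34.7 F [1.7 0.4 1.5] T [ 0.11 -0.29  0.07]
x [ 0.0085 -0.0059 -0.9999] zang -0.0212 q [ 0.256  0.567 -0.602  1.729  0.39   0.96  -0.52 ] v 0.002
shift [ 0.0018  0.0043 -0.0033] turn -0.0054
```

View pics/c7t.png

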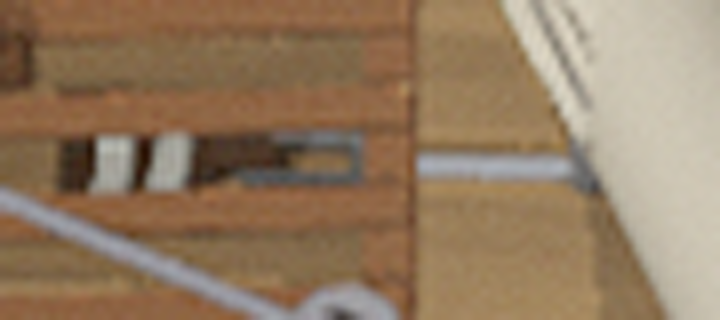

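>>> {"method": "play_rows", "body": {
  "increments": "0 -0.003 0 0;0 -0.006 0 0;0 -0.009 0 0;0 -0.012 0 0;0 -0.012 0 0;0 -0.012 0 0;0 -0.012 0 0;0 -0.012 0 0;0 -0.012 0 0;0 -0.009 0 0;0 -0.006 0 0;0 -0.003 0 0"
}}

```text
clock: 8.7
position: [0.5871, -0.0313, 0.0154]
ee_rot: [0.006, 0.705, -0.008, 0.709]
ft_force: [0.2, 3.6, 1.5]
grip_width: 0.408
```

```bash
python3 st.py 0.588 -0.15 0.0135 -0.0158
python3 - <<'E'
from h import *
snap('top','t8.png')
_,t=load('t8.png')
for nm,c,(x0,y0,w,h),sc in [('t',t,(200,165,110,60),7)]:
    im=cv2.resize(c['img'][y0:y0+h,x0:x0+w],None,fx=sc,fy=sc,interpolation=cv2.INTER_CUBIC)
    cv2.imwrite(f'pics/c8{nm}.png',im)
E
```

```text
t 8.7 p [ 0.5871 -0.0313  0.0154] w 34.7 F [0.2 3.6 1.5] T [ 0.7   0.02 -0.06]
x [ 0.0059 -0.0031 -1.    ] zang -0.0207 q [ 0.445  0.545 -0.585  1.754  0.365  0.946 -0.309] v 0.059
shift [ 0.0022 -0.1186  0.0033] turn -0.0049
```

View pics/c8t.png

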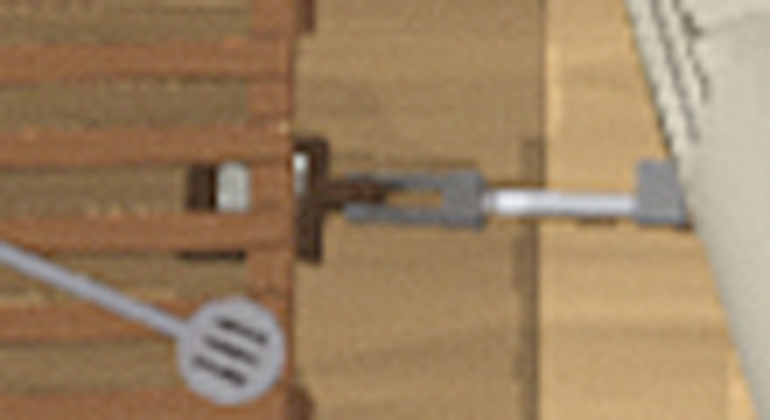

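>>> {"method": "play_rows", "body": {
  "increments": "0 -0.003 0 0;0 -0.006 0 0;0 -0.009 0 0;0 -0.012 0 0;0 -0.012 0 0;0 -0.012 0 0;0 -0.012 0 0;0 -0.012 0 0;0 -0.012 0 0;0 -0.012 0 0;0 -0.012 0 0;0 -0.009 0 0;0 -0.006 0 0;0 -0.003 0 0;0 0 0 0"
}}

```text
clock: 10.25
position: [0.5834, -0.1753, 0.0154]
ee_rot: [0.006, 0.705, -0.008, 0.709]
ft_force: [-0.2, 1.5, 1.5]
grip_width: 0.405
```

```bash
python3 st.py 0.588 -0.15 0.0135 -0.0158
python3 - <<'E'
from h import *
snap('top','t9.png')
_,t=load('t9.png')
for nm,c,(x0,y0,w,h),sc in [('t',t,(220,165,130,70),6)]:
    im=cv2.resize(c['img'][y0:y0+h,x0:x0+w],None,fx=sc,fy=sc,interpolation=cv2.INTER_CUBIC)
    cv2.imwrite(f'pics/c9{nm}.png',im)
E
```

```text
t 10.25 p [ 0.5834 -0.1753  0.0154] w 34.4 F [-0.2  1.5  1.5] T [ 0.33 -0.    0.03]
x [ 0.0044 -0.0032 -1.    ] zang -0.0205 q [ 0.644  0.576 -0.546  1.696  0.354  0.965 -0.053] v 0.003
shift [0.0018 0.0254 0.004 ] turn -0.0047
```

View pics/c9t.png

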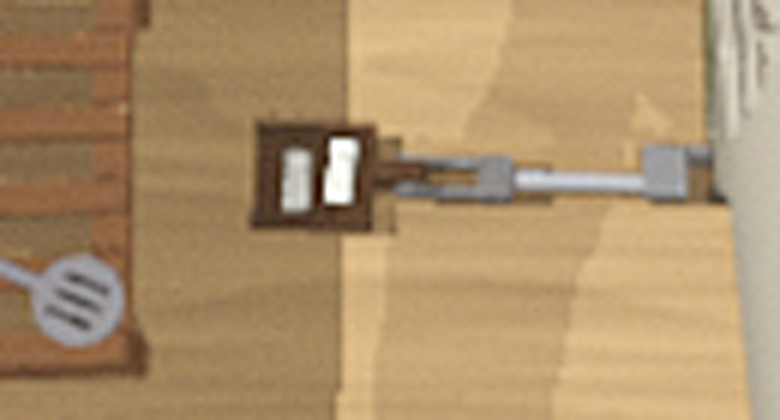

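>>> {"method": "play_rows", "body": {
  "increments": "0 0 0 0;0 0 0 0;0 0 0 0;0 0 0 0;0 0 0 0",
  "hand": -0.1,
  "squeeze": 20
}}

```text
clock: 10.8
position: [0.5821, -0.176, 0.0139]
ee_rot: [0.006, 0.706, -0.009, 0.708]
ft_force: [0.2, 0.2, -1.5]
grip_width: 0.551
```

>>> {"method": "play_rows", "body": {
  "increments": "0 -0.006 0 0;0 -0.01 0 0;0 -0.012 0 0;0 -0.012 0 0;0 -0.008 -0.005 0;0 -0.006 -0.01 0;0 -0.003 -0.01 0;0 0 -0.004 0;0 0 0 0"
}}

```text
clock: 11.7
position: [0.5479, -0.2394, 0.0138]
ee_rot: [0.006, 0.707, -0.01, 0.707]
ft_force: [1.0, 0.6, -2.0]
grip_width: 0.555
```

```bash
python3 st.py 0.555 -0.24 0.0135 -0.0158
python3 - <<'E'
from h import *
snap('wrist','w10.png'); o,c=load('top0.png')
print('tin',onz(o,c,357,148,.09),'mug',onz(o,c,321,147,.085))
E
```

```text
t 11.7 p [ 0.5479 -0.2394  0.0138] w 47.2 F [ 1.   0.6 -2. ] T [ 0.13 -0.04 -0.09]
x [ 8.0e-04 -5.3e-03 -1.0e+00] zang -0.0234 q [ 0.758  0.555 -0.534  1.726  0.342  0.951  0.066] v 0.009
shift [ 0.0004 -0.0004  0.0071] turn -0.0076
tin [ 0.75085337 -0.21745346  0.09      ] mug [ 0.75500653 -0.07738333  0.085     ]
```

View pics/w10.png

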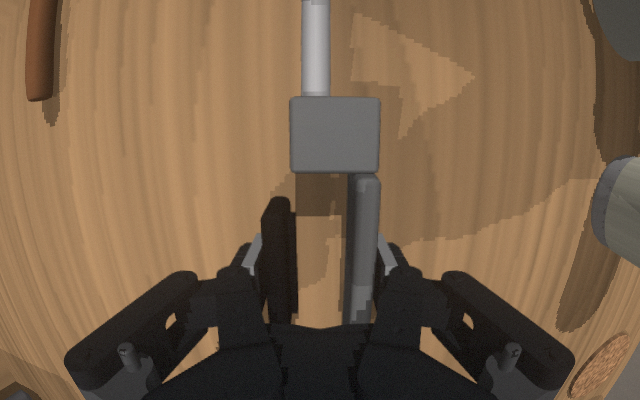

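>>> {"method": "play_rows", "body": {
  "increments": "0 0 0 0;0 0 0 0;0 0 0 0;0 0 0 0;-0.03 0 0 0;-0.04 0 0 0;-0.05 0 0 0;-0.05 0 0 0;-0.05 0 0 0;0 0 0 0",
  "hand": -1
}}

```text
clock: 12.75
position: [0.5492, -0.235, 0.2405]
ee_rot: [0.005, 0.707, -0.007, 0.707]
ft_force: [0.9, 0.2, 0.1]
grip_width: 1.0
```

```bash
python3 st.py 0.5 0.0 0.3 -0.0158
python3 - <<'E'
from h import *
snap('top','t11.png'); snap('wrist','w11.png')
_,t=load('t11.png')
for nm,c,(x0,y0,w,h),sc in [('t',t,(230,150,200,110),4)]:
    im=cv2.resize(c['img'][y0:y0+h,x0:x0+w],None,fx=sc,fy=sc,interpolation=cv2.INTER_CUBIC)
    cv2.imwrite(f'pics/c11{nm}.png',im)
E
```

```text
t 12.75 p [ 0.5492 -0.235   0.2405] w 85.0 F [0.9 0.2 0.1] T [-0.03 -0.07  0.  ]
x [ 6.0e-04 -3.3e-03 -1.0e+00] zang -0.0176 q [ 0.813  0.329 -0.607  1.512  0.193  1.358  0.172] v 0.086
shift [-0.0603  0.2339 -0.0533] turn -0.0018
```

View pics/c11t.png

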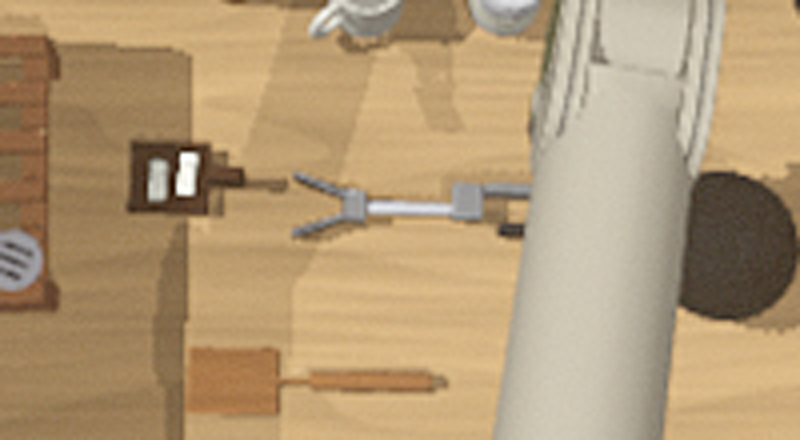

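View pics/w11.png

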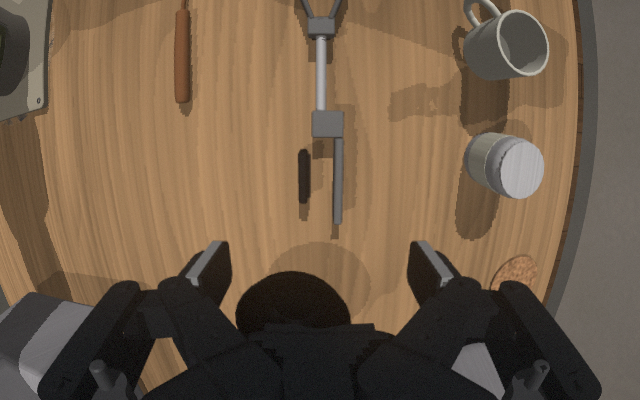

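>>> {"method": "play_rows", "body": {
  "increments": "-0.03 -0.01 0.03 0;-0.03 -0.015 0.04 0;-0.03 -0.018 0.045 0;0 -0.018 0.045 0;0 -0.018 0.045 0;0 -0.018 0.045 0;0 -0.018 0.045 0;0 -0.018 0.045 0"
}}

```text
clock: 13.65
position: [0.7672, -0.3464, 0.2913]
ee_rot: [0.007, 0.722, -0.019, 0.691]
ft_force: [-0.9, -5.1, -0.7]
grip_width: 0.998
```

```bash
python3 st.py
```

```text
t 13.65 p [ 0.7672 -0.3464  0.2913] w 84.8 F [-0.9 -5.1 -0.7] T [-0.26  0.06  0.03]
x [-0.0447 -0.0169 -0.9989] zang -0.0371 q [ 0.426  1.019 -0.428  0.282  0.409  1.9    0.278] v 2.756
```

>>> {"method": "play_rows", "body": {
  "increments": "0 0 0 0;0 0 0 0"
}}

```text
clock: 13.85
position: [0.7678, -0.3457, 0.2841]
ee_rot: [0.006, 0.726, -0.019, 0.688]
ft_force: [-0.1, 0.6, 1.1]
grip_width: 0.995
```

```bash
python3 st.py
```

```text
t 13.85 p [ 0.7678 -0.3457  0.2841] w 84.6 F [-0.1  0.6  1.1] T [ 0.01 -0.06  0.03]
x [-0.0534 -0.0167 -0.9984] zang -0.036 q [ 0.431  1.03  -0.472  0.282  0.452  1.903  0.273] v 0.034
```

>>> {"method": "play_rows", "body": {
  "increments": "0 -0.004 0.01 0;0 -0.004 0.01 0;0 -0.004 0.01 0"
}}

```text
clock: 14.15
position: [0.7837, -0.3461, 0.2705]
ee_rot: [0.007, 0.723, -0.011, 0.691]
ft_force: [0.0, -0.0, -0.2]
grip_width: 0.998
```

```bash
python3 st.py
```

```text
t 14.15 p [ 0.7837 -0.3461  0.2705] w 84.9 F [ 0.  -0.  -0.2] T [ 0.04 -0.01 -0.03]
x [-0.0446 -0.0045 -0.999 ] zang -0.0256 q [ 0.358  1.104 -0.035  0.164  0.054  1.914  0.333] v 1.864
```

>>> {"method": "play_rows", "body": {
  "increments": "-0.02 0 0 0;-0.02 0 0 0;-0.02 0 0 0;-0.02 0 0 0"
}}

```text
clock: 14.55
position: [0.7645, -0.3319, 0.3344]
ee_rot: [0.011, 0.716, -0.005, 0.698]
ft_force: [-0.0, 0.7, -0.1]
grip_width: 1.002
```

```bash
python3 st.py
```

```text
t 14.55 p [ 0.7645 -0.3319  0.3344] w 85.1 F [-0.   0.7 -0.1] T [-0.05 -0.09  0.01]
x [-0.0254  0.0085 -0.9996] zang -0.0218 q [ 0.31   1.054  0.537  0.164 -0.496  1.972  0.378] v 1.295
```

>>> {"method": "play_rows", "body": {
  "increments": "-0.02 0 0.01 0;-0.02 0 0.01 0;-0.02 0 0.01 0;-0.02 0 0.01 0;-0.02 0 0.01 0;-0.02 0 0.01 0"
}}

```text
clock: 15.15
position: [0.7549, -0.3025, 0.4195]
ee_rot: [0.011, 0.686, -0.005, 0.727]
ft_force: [0.6, 0.1, -0.3]
grip_width: 1.0
```

```bash
python3 st.py
```

```text
t 15.15 p [ 0.7549 -0.3025  0.4195] w 85.0 F [ 0.6  0.1 -0.3] T [-0.01  0.05  0.04]
x [ 0.0579  0.0069 -0.9983] zang -0.0227 q [ 0.261  1.     1.179  0.164 -1.125  2.022  0.395] v 0.395
```

>>> {"method": "play_rows", "body": {
  "increments": "-0.03 -0.005 0.02 0;-0.03 -0.005 0.02 0;-0.03 -0.005 0.02 0;-0.03 -0.005 0.02 0;-0.03 -0.005 0.02 0;-0.03 -0.005 0.02 0"
}}

```text
clock: 15.75
position: [0.7335, -0.2838, 0.5267]
ee_rot: [-0.0, 0.635, -0.018, 0.772]
ft_force: [0.0, -0.4, -0.2]
grip_width: 1.0
```

```bash
python3 st.py
```

```text
t 15.75 p [ 0.7335 -0.2838  0.5267] w 85.0 F [ 0.  -0.4 -0.2] T [0.   0.17 0.06]
x [ 0.192  -0.0278 -0.981 ] zang -0.0225 q [ 0.244  0.875  1.272  0.162 -1.215  2.022  0.38 ] v 0.226
```

>>> {"method": "play_rows", "body": {
  "increments": "-0.03 -0.005 0.02 0;-0.03 -0.005 0.02 0;-0.03 -0.005 0.02 0;-0.03 -0.005 0.02 0;-0.03 -0.005 0.02 0;-0.03 -0.005 0.02 0;-0.03 -0.005 0.02 0"
}}

```text
clock: 16.45
position: [0.689, -0.2591, 0.6471]
ee_rot: [-0.018, 0.574, -0.037, 0.818]
ft_force: [0.1, -1.1, -0.1]
grip_width: 0.999
```

```bash
python3 st.py
```

```text
t 16.45 p [ 0.689  -0.2591  0.6471] w 84.9 F [ 0.1 -1.1 -0.1] T [ 0.04  0.33 -0.05]
x [ 0.3375 -0.0814 -0.9378] zang -0.0139 q [ 0.214  0.716  1.276  0.162 -1.189  2.017  0.363] v 0.228
```

>>> {"method": "play_rows", "body": {
  "increments": "-0.03 0.03 0.02 0;-0.03 0.03 0.02 0;-0.03 0.03 0.02 0;-0.03 0.03 0.02 0;-0.03 0.03 0.02 0;-0.03 0.03 0.02 0"
}}

```text
clock: 17.05
position: [0.6596, -0.0497, 0.7446]
ee_rot: [-0.021, 0.528, -0.047, 0.848]
ft_force: [-0.2, -0.5, 0.4]
grip_width: 0.997
```

```bash
python3 st.py
```

```text
t 17.05 p [ 0.6596 -0.0497  0.7446] w 84.8 F [-0.2 -0.5  0.4] T [ 0.18  0.41 -0.08]
x [ 0.439  -0.1026 -0.8926] zang -0.015 q [-0.175  0.57   1.297  0.161 -1.007  2.046  0.1  ] v 0.715
```

>>> {"method": "play_rows", "body": {
  "increments": "-0.03 0.02 0.02 0;-0.03 0.02 0.02 0;-0.03 0.02 0.02 0;-0.03 0.02 0.02 0;-0.03 0.02 0.02 0;-0.03 0.02 0.02 0;-0.03 0.02 0.02 0"
}}

```text
clock: 17.75
position: [0.5875, 0.1026, 0.8273]
ee_rot: [-0.023, 0.457, -0.041, 0.888]
ft_force: [-0.1, -0.5, -0.2]
grip_width: 1.0
```

```bash
python3 st.py
```

```text
t 17.75 p [0.5875 0.1026 0.8273] w 85.0 F [-0.1 -0.5 -0.2] T [0.08 0.63 0.  ]
x [ 0.5781 -0.0933 -0.8106] zang 0.0042 q [-0.581  0.448  1.292  0.161 -0.738  2.029 -0.093] v 0.617
```

Run:
```python
from ov import *
o,t=load('t11.png')
x0,y0,w,h,sc=255,175,60,40,12
im=cv2.resize(t['img'][y0:y0+h,x0:x0+w],None,fx=sc,fy=sc,interpolation=cv2.INTER_CUBIC)
cv2.imwrite('pics/c11a.png',im)
for p in [(0.5795,0.115,1.545)]:
    im2=im.copy(); draw(im2,o,t,tray_pts(),p,x0,y0,sc); cv2.imwrite('pics/c11b.png',im2)
```

```text
(no output)
```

View pics/c11b.png

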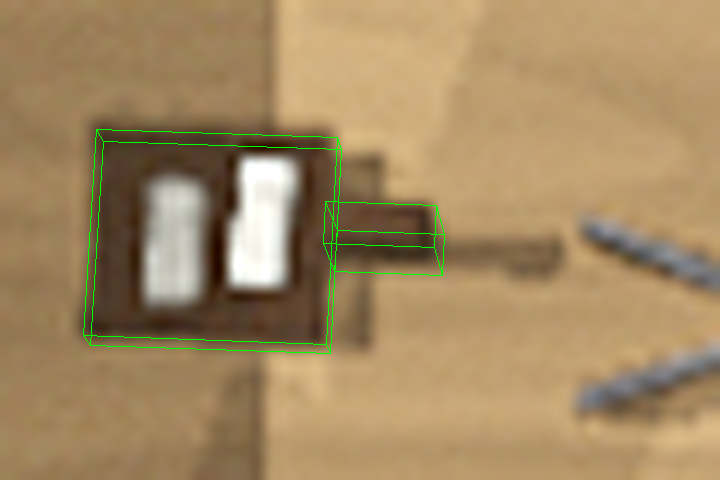

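```bash
python3 st.py 0.52 0.08 0.35 | tail -1; python3 st.py 0.45 0.08 0.22|tail -1
```

```text
shift [ 0.35    0.0113 -0.3321] turn 
shift [ 0.4149  0.0178 -0.4645] turn
```

>>> {"method": "play_rows", "body": {
  "increments": "0.015 0 -0.015 0;0.02 0.001 -0.02 0;0.025 0.001 -0.025 0;0.03 0.001 -0.03 0;0.03 0.001 -0.03 0"
}}

```text
clock: 18.25
position: [0.5525, 0.091, 0.8088]
ee_rot: [0.019, 0.441, -0.049, 0.896]
ft_force: [-1.6, -1.4, 2.2]
grip_width: 1.001
```

```bash
python3 st.py 0.5 0.08 0.3
```

```text
t 18.25 p [0.5525 0.091  0.8088] w 85.1 F [-1.6 -1.4  2.2] T [-0.01  0.67 -0.05]
x [ 0.6057 -0.0707 -0.7925] zang -0.0974 q [-1.362  0.147  1.283  0.664  0.008  1.794 -0.226] v 1.802
shift [ 0.3722 -0.0118 -0.3508] turn
```

>>> {"method": "play_rows", "body": {
  "increments": "0.025 0 -0.025 0;0.025 0 -0.025 0;0.025 0 -0.025 0;0.025 0 -0.025 0;0.025 0 -0.025 0"
}}

```text
clock: 18.75
position: [0.5233, 0.0798, 0.6757]
ee_rot: [0.034, 0.455, -0.05, 0.888]
ft_force: [3.0, -0.3, -0.9]
grip_width: 1.0
```

```bash
python3 st.py 0.5 0.08 0.3
```

```text
t 18.75 p [0.5233 0.0798 0.6757] w 85.0 F [ 3.  -0.3 -0.9] T [ 0.08  0.56 -0.02]
x [ 0.5811 -0.0578 -0.8118] zang -0.1317 q [-1.566 -0.383  0.666  1.253  0.753  1.723 -0.716] v 1.346
shift [ 0.2914 -0.0084 -0.2381] turn
```

>>> {"method": "play_rows", "body": {
  "increments": "0.025 0 -0.02 0;0.025 0 -0.02 0;0.025 0 -0.02 0;0.025 0 -0.02 0;0.025 0 -0.02 0"
}}

```text
clock: 19.25
position: [0.5126, 0.082, 0.5094]
ee_rot: [0.039, 0.455, -0.044, 0.889]
ft_force: [0.4, 1.1, 0.1]
grip_width: 0.998
```

```bash
python3 st.py 0.5 0.08 0.3; python3 -c "
from h import *
snap('side','s12.png')"
```

```text
t 19.25 p [0.5126 0.082  0.5094] w 84.8 F [0.4 1.1 0.1] T [0.08 0.65 0.06]
x [ 0.5827 -0.0438 -0.8115] zang -0.135 q [-1.249 -0.49   0.49   1.73   0.68   1.406 -0.844] v 0.832
shift [ 0.1627 -0.0094 -0.1321] turn
```

View pics/s12.png

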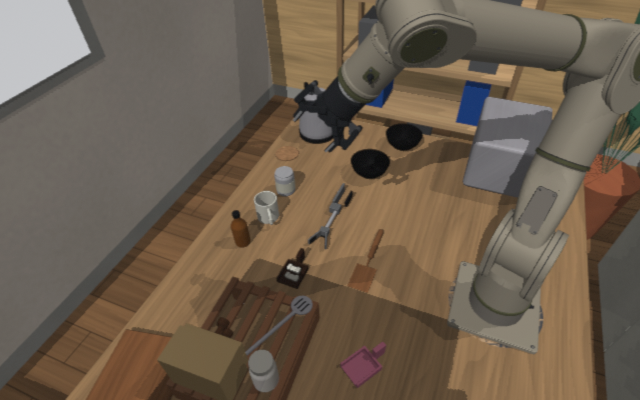

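```bash
python3 st.py 0.47 0.066 0.2|tail -1
```

```text
shift [ 0.2239 -0.0272 -0.2074] turn
```

>>> {"method": "play_rows", "body": {
  "increments": "0.03 0 -0.02 0;0.03 0 -0.02 0;0.03 0 -0.02 0;0.03 0 -0.025 0;0.03 0 -0.025 0;0.02 0 -0.02 0"
}}

```text
clock: 19.9
position: [0.5064, 0.0862, 0.2901]
ee_rot: [0.041, 0.454, -0.045, 0.889]
ft_force: [0.3, -0.6, 0.3]
grip_width: 1.002
```

```bash
python3 st.py 0.47 0.066 0.2
```

```text
t 19.9 p [0.5064 0.0862 0.2901] w 85.2 F [ 0.3 -0.6  0.3] T [ 0.1   0.61 -0.05]
x [ 0.5843 -0.0422 -0.8105] zang -0.1407 q [-1.084 -0.463  0.479  2.184  0.726  0.964 -1.026] v 0.531
shift [ 0.0526 -0.0272 -0.0797] turn
```

```bash
cat > tn.py <<'E'
from h import *
o=get_obs();R=Rn.from_quat(o['ee_rot']).as_matrix();a=R[:,0]
h=np.cross(a,[0,0,1.]);h/=np.linalg.norm(h)  # horizontal perp
for s in(1,-1):
    z=s*h; ang=np.arctan2(np.dot(np.cross(R[:,2],z),a),np.dot(R[:,2],z))
    print('z->',z.round(3),'az',np.degrees(np.arctan2(z[1],z[0])).round(1),'turn',ang.round(3))
print('tilt',np.degrees(np.arccos(-a[2])).round(1),'az',np.degrees(np.arctan2(a[1],a[0])).round(1))
E
python3 tn.py
```

```text
z-> [-0.072 -0.997  0.   ] az -94.1 turn 1.515
z-> [ 0.072  0.997 -0.   ] az 85.9 turn -1.626
tilt 35.9 az -4.1
```

>>> {"method": "play_rows", "body": {
  "increments": "0 0 0 0.145;0 0 0 0.145;0 0 0 0.145;0 0 0 0.145;0 0 0 0.145;0 0 0 0.145;0 0 0 0.145;0 0 0 0.145;0 0 0 0.145;0 0 0 0.1;0 0 0 0",
  "hand": -0.5
}}

```text
clock: 21.0
position: [0.5082, 0.0877, 0.2998]
ee_rot: [0.623, 0.308, -0.331, 0.638]
ft_force: [0.0, -0.7, 1.1]
grip_width: 0.748
```

```bash
python3 tn.py; python3 st.py 0.4926 0.064 0.155; python3 -c "
from h import *
snap('wrist','w13.png')"
```

```text
z-> [-0.065 -0.998  0.   ] az -93.7 turn 0.057
z-> [ 0.065  0.998 -0.   ] az 86.3 turn -3.085
tilt 36.4 az -3.7
t 21.0 p [0.5082 0.0877 0.2998] w 63.6 F [ 0.  -0.7  1.1] T [-0.02  0.61 -0.  ]
x [ 0.5918 -0.0387 -0.8052] zang -1.5902 q [-0.819 -0.401  0.282  2.163  0.587  0.894 -2.372] v 0.066
shift [ 0.1083 -0.0985  0.0191] turn
```

View pics/w13.png

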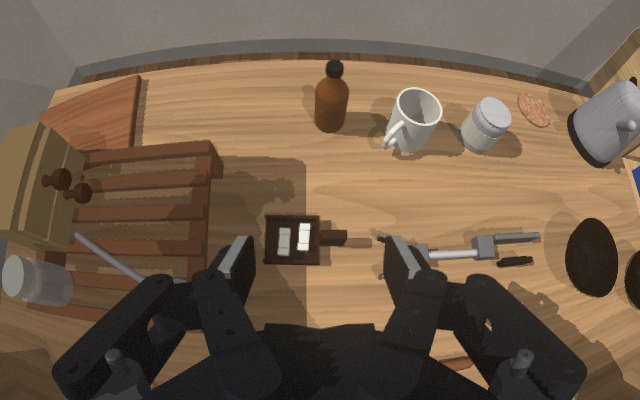

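Run:
```python
from ov import *
o,c=load('w13.png')
x0,y0,w,h,sc=250,195,115,85,7
im=cv2.resize(c['img'][y0:y0+h,x0:x0+w],None,fx=sc,fy=sc,interpolation=cv2.INTER_CUBIC)
draw(im,o,c,tray_pts(),(0.5815,0.1155,1.545),x0,y0,sc); cv2.imwrite('pics/c13.png',im)
```

```text
(no output)
```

View pics/c13.png

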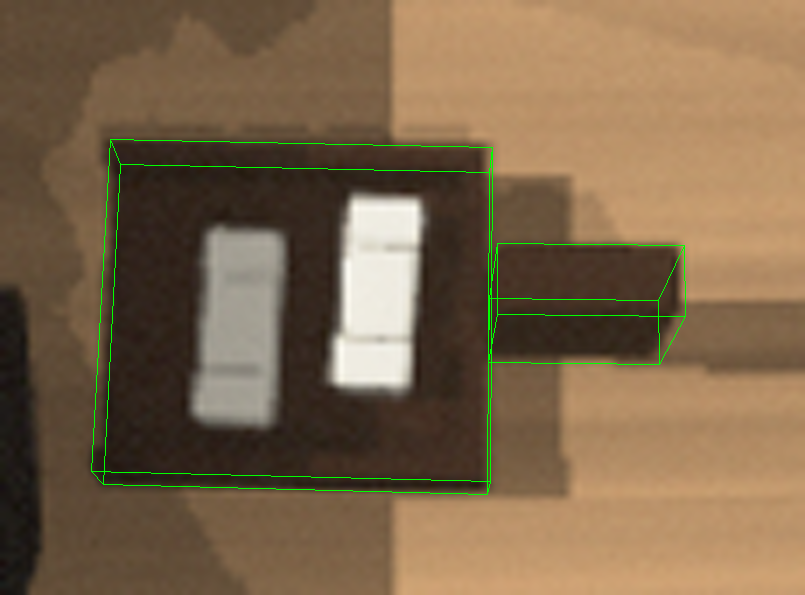

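>>> {"method": "play_rows", "body": {
  "increments": "0.02 -0.02 0.005 0.057;0.03 -0.025 0.007 0;0.03 -0.025 0.007 0;0.02 -0.02 0.003 0;0 0 0 0",
  "hand": -0.22
}}

```text
clock: 21.55
position: [0.4958, 0.0665, 0.1675]
ee_rot: [0.637, 0.301, -0.332, 0.627]
ft_force: [0.3, -1.5, -0.5]
grip_width: 0.611
```

```bash
python3 tn.py; python3 st.py 0.579 0.0575 0.034
```

```text
z-> [-0.055 -0.998  0.   ] az -93.2 turn 0.011
z-> [ 0.055  0.998 -0.   ] az 86.8 turn -3.131
tilt 36.8 az -3.2
t 21.55 p [0.4958 0.0665 0.1675] w 51.9 F [ 0.3 -1.5 -0.5] T [ 0.02  0.62 -0.01]
x [ 0.5979 -0.0332 -0.8009] zang -1.6174 q [-0.697 -0.296  0.259  2.394  0.717  0.559 -2.569] v 0.068
shift [ 0.1569 -0.0131  0.0043] turn
```

>>> {"method": "play_rows", "body": {
  "increments": "0.02 -0.003 0.001 0;0.025 -0.003 0.001 0;0.025 -0.003 0.001 0;0.01 -0.002 0.001 0;0 0 0 0"
}}

```text
clock: 22.05
position: [0.5297, 0.0611, 0.1293]
ee_rot: [0.633, 0.295, -0.328, 0.636]
ft_force: [-0.5, -1.0, 0.7]
grip_width: 0.61
```

```bash
python3 tn.py; python3 st.py 0.579 0.0575 0.034;python3 -c "
from h import *
snap('wrist','w14.png');snap('side','s14.png')"
```

```text
z-> [-0.071 -0.998  0.   ] az -94.0 turn 0.039
z-> [ 0.071  0.998 -0.   ] az 86.0 turn -3.103
tilt 37.7 az -4.0
t 22.05 p [0.5297 0.0611 0.1293] w 51.9 F [-0.5 -1.   0.7] T [ 0.02  0.63 -0.08]
x [ 0.6106 -0.0432 -0.7908] zang -1.6106 q [-0.155 -0.099 -0.202  2.355  0.738  0.361 -2.593] v 0.162
shift [ 0.1056 -0.0192 -0.0007] turn
```

View pics/w14.png

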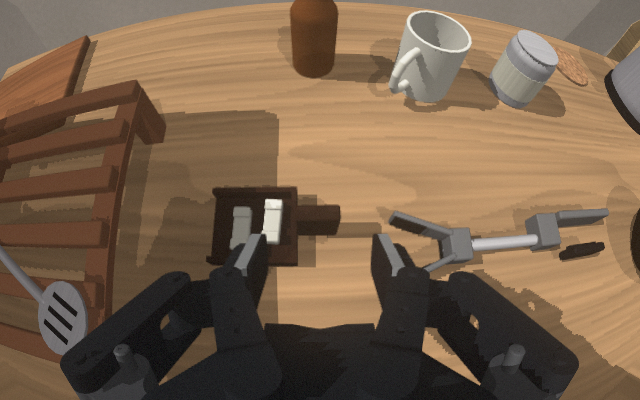

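>>> {"method": "play_rows", "body": {
  "increments": "0.02 -0.004 0 0;0.02 -0.004 0 0;0.02 -0.004 0 0;0.01 -0.003 0 0;0 0 0 0"
}}

```text
clock: 22.65
position: [0.5404, 0.0559, 0.1156]
ee_rot: [0.625, 0.298, -0.326, 0.644]
ft_force: [-0.2, -0.0, -0.1]
grip_width: 0.611
```

```bash
python3 tn.py; python3 st.py 0.579 0.0575 0.034
```

```text
z-> [-0.077 -0.997  0.   ] az -94.4 turn 0.067
z-> [ 0.077  0.997 -0.   ] az 85.6 turn -3.074
tilt 37.7 az -4.4
t 22.65 p [0.5404 0.0559 0.1156] w 51.9 F [-0.2 -0.  -0.1] T [0.04 0.62 0.03]
x [ 0.6093 -0.047  -0.7916] zang -1.5946 q [ 0.459 -0.027 -0.777  2.319  0.791  0.315 -2.599] v 0.157
shift [ 0.088  -0.0191 -0.0059] turn
```

>>> {"method": "play_rows", "body": {
  "increments": "-0.015 0 0 -0.148;-0.015 0 0 -0.148;0 0 0 -0.148;0 0 0 -0.148;0 0 0 -0.148;0 0 0 -0.148;0 0 0 -0.148;0 0 0 -0.148;0 0 0 -0.148;0 0 0 -0.148;0 0 0 -0.148;0 0 0 -0.148;0 0 0 -0.148;0 0 0 -0.148;0 0 0 -0.148;0 0 0 -0.148;0 0 0 -0.148;0 0 0 -0.148;0 0 0 -0.148;0 0 0 -0.148"
}}

```text
clock: 24.65
position: [0.5284, 0.0882, 0.1631]
ee_rot: [-0.576, 0.333, 0.266, 0.697]
ft_force: [0.1, -0.1, 0.0]
grip_width: 0.609
```

```bash
python3 tn.py; python3 st.py 0.579 0.0575 0.034
```

```text
z-> [-0.019 -1.     0.   ] az -91.1 turn 2.961
z-> [ 0.019  1.    -0.   ] az 88.9 turn -0.18
tilt 39.5 az -1.1
t 24.65 p [0.5284 0.0882 0.1631] w 51.7 F [ 0.1 -0.1  0. ] T [ 0.02  0.68 -0.02]
x [ 0.6362 -0.0124 -0.7715] zang 1.4115 q [-0.041 -0.16  -0.355  2.333  0.602  0.383  0.463] v 1.445
shift [ 0.1322  0.0367 -0.0369] turn
```

>>> {"method": "play_rows", "body": {
  "increments": "0 0 0 -0.09;0 0 0 -0.09;0 0 0 0"
}}

```text
clock: 24.95
position: [0.5284, 0.0938, 0.1671]
ee_rot: [0.642, -0.301, -0.299, -0.639]
ft_force: [-0.7, 0.4, 1.1]
grip_width: 0.609
```

```bash
python3 tn.py; python3 st.py 0.579 0.0575 0.034
```

```text
z-> [-0.006 -1.     0.   ] az -90.4 turn -3.134
z-> [ 0.006  1.    -0.   ] az 89.6 turn 0.007
tilt 39.8 az -0.4
t 24.95 p [0.5284 0.0938 0.1671] w 51.8 F [-0.7  0.4  1.1] T [-0.03  0.68 -0.03]
x [ 0.6395 -0.0041 -0.7688] zang 1.57 q [-0.076 -0.167 -0.331  2.331  0.599  0.387  0.659] v 0.046
shift [ 0.1349  0.0463 -0.0357] turn
```

>>> {"method": "play_rows", "body": {
  "increments": "0.01 0.015 -0.015 0;0.02 0.02 -0.015 0;0.025 0.012 -0.006 0;0.02 0 0 0;0 0 0 0"
}}

```text
clock: 25.45
position: [0.5397, 0.0638, 0.0932]
ee_rot: [-0.641, 0.297, 0.297, 0.642]
ft_force: [-0.2, -0.3, 0.8]
grip_width: 0.607
```

```bash
python3 tn.py; python3 st.py 0.579 0.0575 0.034
```

```text
z-> [-0. -1.  0.] az -90.0 turn 3.141
z-> [ 0.  1. -0.] az 90.0 turn -0.001
tilt 40.3 az -0.0
t 25.45 p [0.5397 0.0638 0.0932] w 51.6 F [-0.2 -0.3  0.8] T [-0.01  0.7   0.05]
x [ 6.475e-01 -2.000e-04 -7.621e-01] zang 1.5697 q [ 1.070e-01  2.000e-03 -4.350e-01  2.389e+00  1.243e+00  2.230e-01
  8.100e-02] v 0.233
shift [ 0.0705  0.0084 -0.0063] turn
```

>>> {"method": "play_rows", "body": {
  "increments": "0.012 0.004 -0.003 0;0.012 0.003 -0.002 0;0.01 0.002 -0.001 0;0 0 0 0"
}}

```text
clock: 25.85
position: [0.5561, 0.0597, 0.0648]
ee_rot: [-0.641, 0.297, 0.294, 0.644]
ft_force: [-0.0, -0.6, 0.0]
grip_width: 0.605
```

```bash
python3 tn.py; python3 st.py 0.579 0.0575 0.034;python3 -c "
from h import *
snap('wrist','w15.png');snap('side','s15.png')
_,s=load('s15.png'); cv2.imwrite('pics/c15.png',cv2.resize(s['img'][200:310,240:380],(764,600),interpolation=cv2.INTER_CUBIC))"
```

```text
z-> [-0.002 -1.     0.   ] az -90.1 turn 3.137
z-> [ 0.002  1.    -0.   ] az 89.9 turn -0.004
tilt 40.6 az -0.1
t 25.85 p [0.5561 0.0597 0.0648] w 51.4 F [-0.  -0.6  0. ] T [-0.02  0.69  0.01]
x [ 0.6506 -0.0014 -0.7594] zang 1.5653 q [ 0.106  0.11  -0.419  2.372  1.658  0.237 -0.306] v 0.14
shift [ 0.0383  0.0027 -0.0021] turn
```

View pics/w15.png

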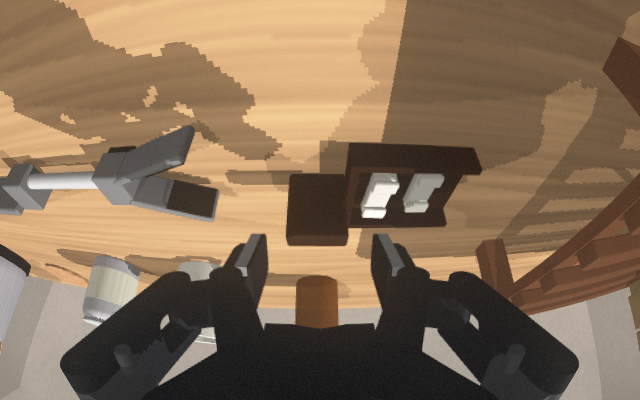

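View pics/c15.png

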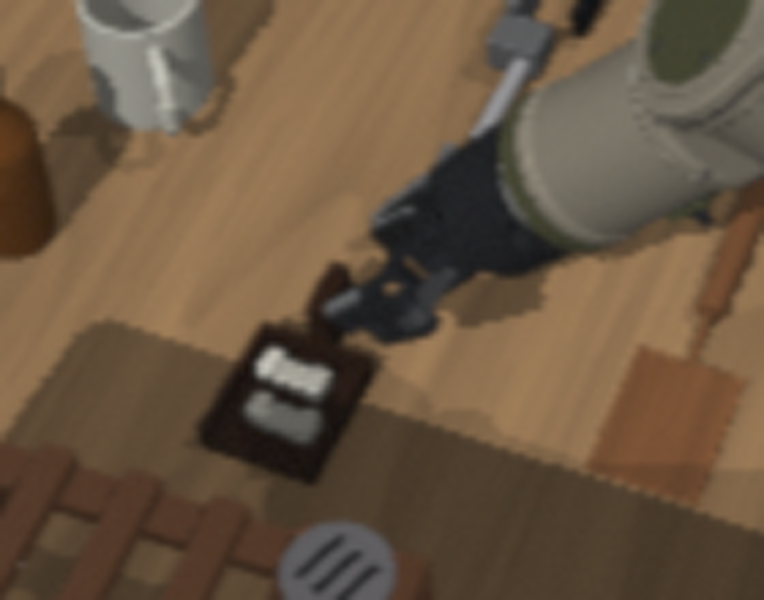

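>>> {"method": "play_rows", "body": {
  "increments": "0.01 0.001 -0.001 0;0.01 0.001 -0.001 0;0.01 0 0 0;0.003 0 0 0;0 0 0 0"
}}

```text
clock: 26.45
position: [0.5777, 0.0587, 0.0445]
ee_rot: [-0.642, 0.295, 0.291, 0.645]
ft_force: [0.5, -0.2, -0.1]
grip_width: 0.61
```

```bash
python3 tn.py; python3 st.py 0.579 0.0575 0.034;python3 -c "
from h import *
snap('wrist','w16.png')"
```

```text
z-> [-0.005 -1.     0.   ] az -90.3 turn 3.14
z-> [ 0.005  1.    -0.   ] az 89.7 turn -0.002
tilt 41.0 az -0.3
t 26.45 p [0.5777 0.0587 0.0445] w 51.9 F [ 0.5 -0.2 -0.1] T [-0.01  0.73  0.06]
x [ 0.6563 -0.0033 -0.7545] zang 1.5643 q [ 0.131  0.209 -0.434  2.334  1.89   0.276 -0.504] v 0.043
shift [ 0.0088  0.0059 -0.0012] turn
```

View pics/w16.png

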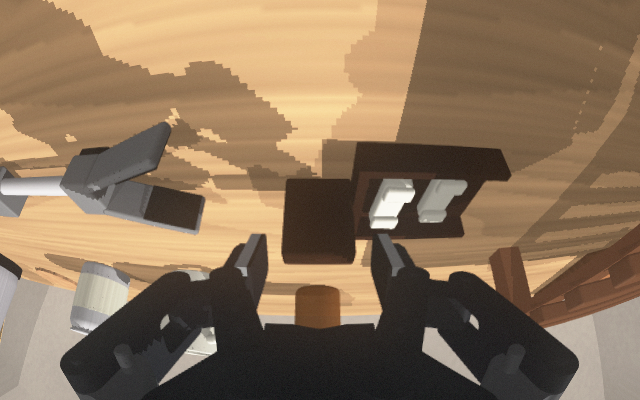

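>>> {"method": "play_rows", "body": {
  "increments": "0.006 0.005 -0.001 0;0.006 0.003 0 0;0 0 0 0"
}}

```text
clock: 26.8
position: [0.5796, 0.0578, 0.0324]
ee_rot: [-0.643, 0.294, 0.29, 0.645]
ft_force: [-0.2, 0.7, 1.0]
grip_width: 0.605
```

```bash
python3 tn.py|tail -1; python3 st.py 0.579 0.0575 0.034;python3 -c "
from h import *
snap('wrist','w17.png');snap('side','s17.png')
_,s=load('s17.png'); cv2.imwrite('pics/c17.png',cv2.resize(s['img'][230:310,270:350],(600,600),interpolation=cv2.INTER_CUBIC))"
```

```text
tilt 41.2 az -0.4
t 26.8 p [0.5796 0.0578 0.0324] w 51.4 F [-0.2  0.7  1. ] T [-0.01  0.7   0.07]
x [ 0.6584 -0.0042 -0.7526] zang 1.5641 q [ 0.153  0.248 -0.455  2.333  1.995  0.304 -0.597] v 0.052
shift [-0.0016 -0.0006 -0.0003] turn
```

View pics/w17.png

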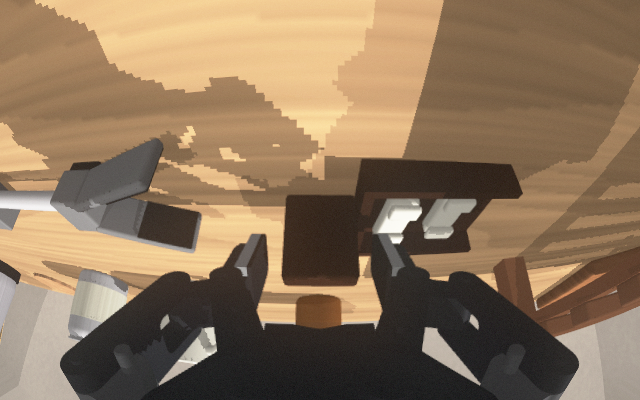

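View pics/c17.png

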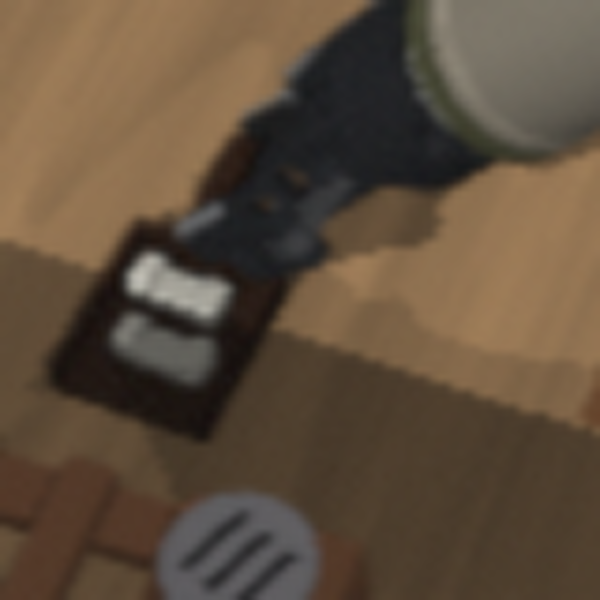

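>>> {"method": "play_rows", "body": {
  "increments": "-0.002 -0.001 0 0;0 0 0 0;0 0 0 0;0 0 0 0;0 0 0 0",
  "hand": 0.1,
  "squeeze": 30
}}

```text
clock: 27.4
position: [0.5795, 0.0579, 0.0371]
ee_rot: [-0.643, 0.294, 0.289, 0.645]
ft_force: [-0.7, 0.7, -0.2]
grip_width: 0.451
```

```bash
python3 tn.py|tail -1; python3 st.py 0.579 0.0575 0.034;python3 -c "
from h import *
snap('wrist','w18.png')"
```

```text
tilt 41.3 az -0.4
t 27.4 p [0.5795 0.0579 0.0371] w 38.3 F [-0.7  0.7 -0.2] T [0.04 0.74 0.  ]
x [ 0.6604 -0.0045 -0.7509] zang 1.564 q [ 0.147  0.235 -0.45   2.334  1.973  0.297 -0.579] v 0.004
shift [ 0.002   0.0024 -0.0004] turn
```

View pics/w18.png

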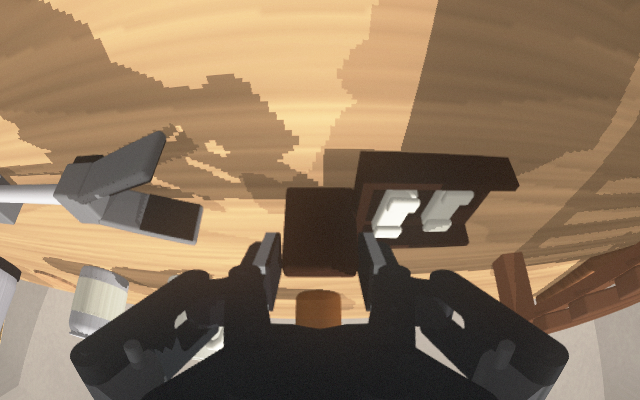

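>>> {"method": "play_rows", "body": {
  "increments": "0.003 0.002 0 0;0 0 0 0"
}}

```text
clock: 27.65
position: [0.58, 0.0579, 0.0332]
ee_rot: [-0.643, 0.293, 0.289, 0.645]
ft_force: [-0.7, 0.0, 0.4]
grip_width: 0.451
```

>>> {"method": "play_rows", "body": {
  "increments": "0 0 0 0;0 0 0 0;0 0 0 0;0 0 0 0",
  "hand": 1,
  "squeeze": 60
}}

```text
clock: 28.05
position: [0.5804, 0.058, 0.0335]
ee_rot: [-0.644, 0.293, 0.289, 0.645]
ft_force: [-2.3, -0.3, 3.0]
grip_width: 0.404
```

```bash
python3 tn.py|tail -1; python3 st.py 0.579 0.0575 0.034;python3 -c "
from h import *
snap('wrist','w19.png')"
```

```text
tilt 41.4 az -0.4
t 28.05 p [0.5804 0.058  0.0335] w 34.3 F [-2.3 -0.3  3. ] T [-0.04  0.58 -0.01]
x [ 0.6611 -0.0046 -0.7503] zang 1.5642 q [ 0.153  0.247 -0.456  2.333  2.001  0.306 -0.603] v 0.002
shift [-0.0013  0.0007 -0.0005] turn
```

View pics/w19.png

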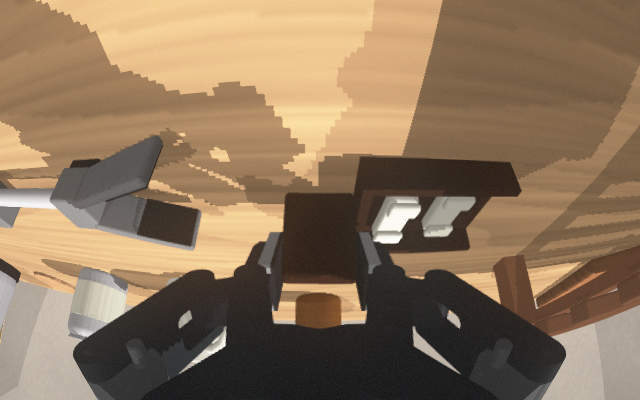

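>>> {"method": "play_rows", "body": {
  "increments": "-0.005 -0.004 0 0;-0.008 -0.007 0 0;-0.01 -0.009 0 0;-0.012 -0.011 0 0;-0.012 -0.011 0 0;-0.008 -0.006 0 0;0 0 0 0"
}}

```text
clock: 28.8
position: [0.5768, 0.0577, 0.1044]
ee_rot: [-0.642, 0.296, 0.292, 0.644]
ft_force: [-0.4, -0.1, -2.2]
grip_width: 0.403
```

```bash
python3 tn.py|tail -1; python3 st.py;python3 -c "
from h import *
snap('wrist','w20.png');snap('side','s20.png')
_,s=load('s20.png'); cv2.imwrite('pics/c20.png',cv2.resize(s['img'][210:310,250:370],(720,600),interpolation=cv2.INTER_CUBIC))"
python3 - <<'E'
from h import *
o=get_obs();R=Rn.from_quat(o['ee_rot']).as_matrix();a=R[:,0]
# tray frame rel tool: tray level, az 1.558, tab pt (own -.058,0,.034ish) at TCP
def trayR(az): return Rn.from_euler('z',az).as_matrix()
T0=trayR(1.56); 
for ph in (-45,-60,-70):
    Q=Rn.from_rotvec(a*np.radians(ph)).as_matrix()@T0
    off=Q@(np.array([.04,-.010,.004])-np.array([-.058,0,.0335]))
    print(ph,'X',Q[:,0].round(3),'dip',np.degrees(np.arcsin(-Q[2,0])).round(1),'Yz',Q[2,1].round(3),'exit-TCP',off.round(3))
E
```

```text
tilt 40.9 az -0.3
t 28.8 p [0.5768 0.0577 0.1044] w 34.3 F [-0.4 -0.1 -2.2] T [-0.1   0.95  0.02]
x [ 0.6545 -0.0031 -0.756 ] zang 1.5647 q [ 0.096  0.054 -0.386  2.311  1.183  0.224  0.183] v 0.076
-45 X [-0.527  0.713 -0.463] dip 27.6 Yz 0.142 exit-TCP [-0.039  0.061 -0.073]
-60 X [-0.649  0.507 -0.567] dip 34.5 Yz 0.244 exit-TCP [-0.049  0.039 -0.081]
-70 X [-0.706  0.35  -0.616] dip 38.0 Yz 0.322 exit-TCP [-0.053  0.023 -0.085]
```

View pics/c20.png

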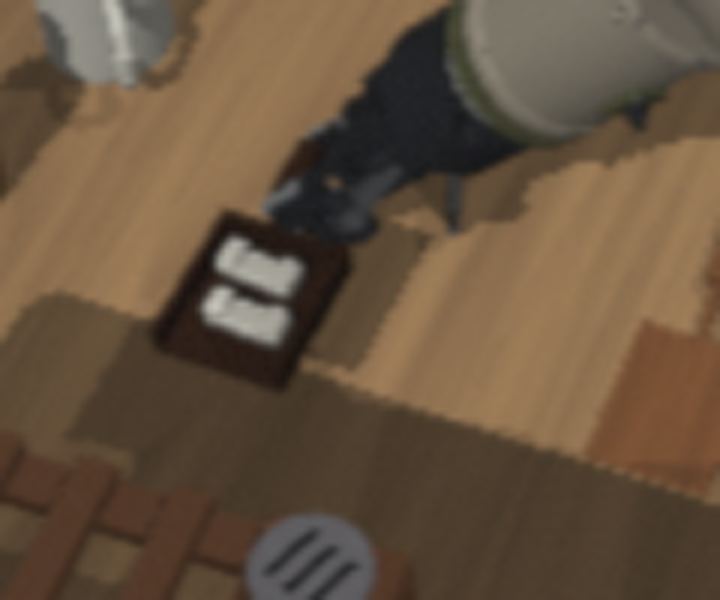

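View pics/w20.png

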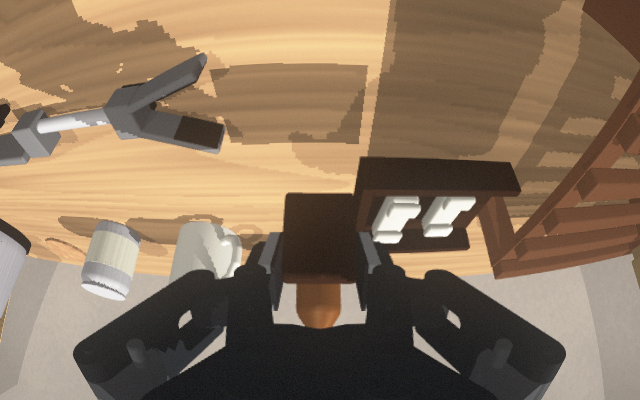

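```bash
python3 - <<'E'
from h import *
o,c=load('top0.png'); im=c['img']
g=im.max(2); m=((g<85)).astype(np.uint8); m[:180]=0;m[250:]=0;m[:,:380]=0;m[:,500:]=0
n,l,s,ce=cv2.connectedComponentsWithStats(m)
for i in range(1,n):
    if s[i,4]>200:
        print(s[i],ce[i]); ct=cv2.findContours((l==i).astype(np.uint8),0,1)[0][0]; e=cv2.fitEllipse(ct); print(e)
        P=np.array([onz(o,c,*p,.06) for p in ct[:,0]]); print('center',(P.max(0)+P.min(0))/2,'size',P.max(0)-P.min(0))
im2=cv2.resize(im[180:260,370:500],None,fx=6,fy=6,interpolation=cv2.INTER_CUBIC);cv2.imwrite('pics/bowl.png',im2)
E
python3 st.py 0.574 -0.473 0.161 | tail -1
```

```text
[ 392  193   38   37 1058] [410.36862004 211.11247637]
((410.38714599609375, 211.0646209716797), (35.07564926147461, 37.013397216796875), 134.56964111328125)
center [ 0.50977265 -0.42402634  0.06      ] size [1.40708702e-01 1.43180915e-01 4.44089210e-16]
[ 448  213   38   37 1104] [466.45923913 230.79800725]
((466.46282958984375, 230.81671142578125), (35.150997161865234, 38.11481857299805), 132.0807342529297)
center [ 0.43397039 -0.63623537  0.06      ] size [1.38218881e-01 1.43336261e-01 4.44089210e-16]
shift [-0.0436 -0.039  -0.5304] turn
```

View pics/bowl.png

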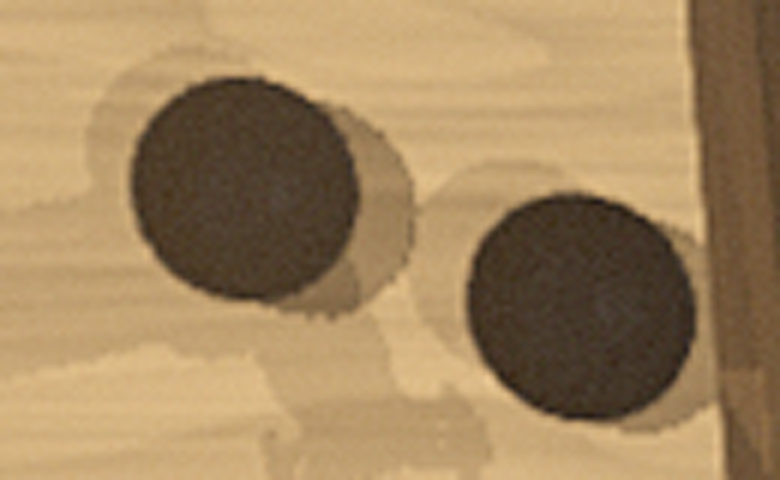

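>>> {"method": "play_rows", "body": {
  "increments": "-0.008 -0.007 -0.003 0;-0.01 -0.009 -0.006 0;-0.01 -0.009 -0.009 0;-0.01 -0.008 -0.012 0;-0.005 -0.004 -0.015 0;0 0 -0.018 0;0 0 -0.02 0;0 0 -0.02 0;0 0 -0.02 0;0 0 -0.018 0"
}}

```text
clock: 29.9
position: [0.5682, -0.0891, 0.1467]
ee_rot: [0.64, -0.305, -0.3, -0.638]
ft_force: [0.8, 0.9, -2.7]
grip_width: 0.406
```

```bash
python3 tn.py|tail -1; python3 st.py 0.574 -0.473 0.165;python3 -c "
from h import *
snap('wrist','w21.png')"
```

```text
tilt 39.3 az -0.7
t 29.9 p [ 0.5682 -0.0891  0.1467] w 34.5 F [ 0.8  0.9 -2.7] T [-0.07  0.96 -0.03]
x [ 0.634  -0.0073 -0.7733] zang 1.5664 q [ 0.076 -0.055  0.037  2.285 -0.272  0.236  1.924] v 1.535
shift [-0.0077 -0.0159 -0.384 ] turn
```

View pics/w21.png

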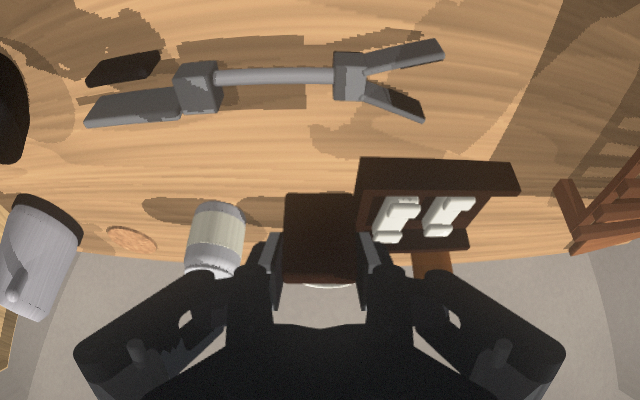

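>>> {"method": "play_rows", "body": {
  "increments": "0.002 -0.002 -0.01 0;0.005 -0.006 -0.013 0;0.007 -0.009 -0.016 0;0.008 -0.01 -0.019 0;0.008 -0.01 -0.02 0;0.008 -0.01 -0.02 0;0.008 -0.01 -0.02 0;0.008 -0.01 -0.02 0;0.008 -0.01 -0.02 0;0.005 -0.006 -0.017 0;0.002 -0.003 -0.012 0;0 0 -0.006 0;0 0 0 0"
}}

```text
clock: 31.25
position: [0.6671, -0.2931, 0.1188]
ee_rot: [-0.631, 0.323, 0.315, 0.631]
ft_force: [-0.5, -0.2, -1.2]
grip_width: 0.402
```

```bash
python3 tn.py|tail -1; python3 st.py 0.665 -0.335 0.05;python3 -c "
from h import *
snap('wrist','w22.png')"
```

```text
tilt 36.3 az -0.9
t 31.25 p [ 0.6671 -0.2931  0.1188] w 34.1 F [-0.5 -0.2 -1.2] T [-0.02  0.87 -0.01]
x [ 0.5923 -0.0095 -0.8056] zang 1.561 q [ 0.454  0.351  0.02   1.854 -0.677  0.44   2.581] v 0.034
shift [ 0.0546  0.0422 -0.0416] turn
```

View pics/w22.png

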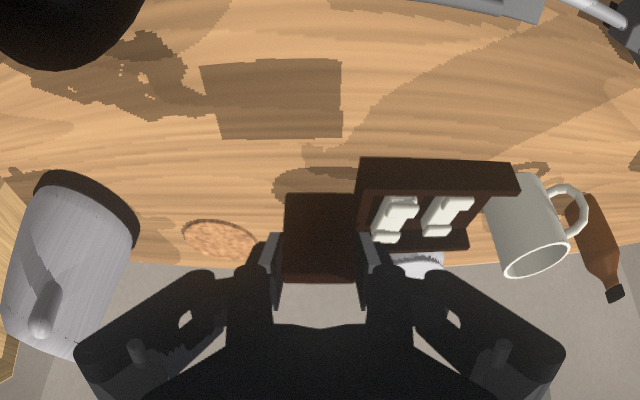

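>>> {"method": "play_rows", "body": {
  "increments": "0.008 0.006 -0.003 0;0.012 0.009 -0.004 0;0.012 0.009 -0.004 0;0.012 0.009 -0.002 0;0.008 0.006 0 0;0.004 0.003 0 0;0 0 0 0"
}}

```text
clock: 32.0
position: [0.6651, -0.2969, 0.0444]
ee_rot: [0.631, -0.322, -0.32, -0.63]
ft_force: [-0.0, 0.9, -1.9]
grip_width: 0.403
```

```bash
python3 tn.py|tail -1; python3 st.py 0.665 -0.305 0.036;python3 -c "
from h import *
snap('top','t23.png'); snap('side','s23.png')
_,s=load('s23.png'); cv2.imwrite('pics/c23.png',cv2.resize(s['img'][130:250,250:400],(750,600),interpolation=cv2.INTER_CUBIC))"
```

```text
tilt 36.0 az -0.2
t 32.0 p [ 0.6651 -0.2969  0.0444] w 34.3 F [-0.   0.9 -1.9] T [-0.07  0.93  0.02]
x [ 0.5879 -0.0022 -0.809 ] zang 1.57 q [ 0.719  0.486 -0.282  1.865 -0.577  0.291  2.589] v 0.02
shift [ 0.0068  0.005  -0.0081] turn
```

View pics/c23.png

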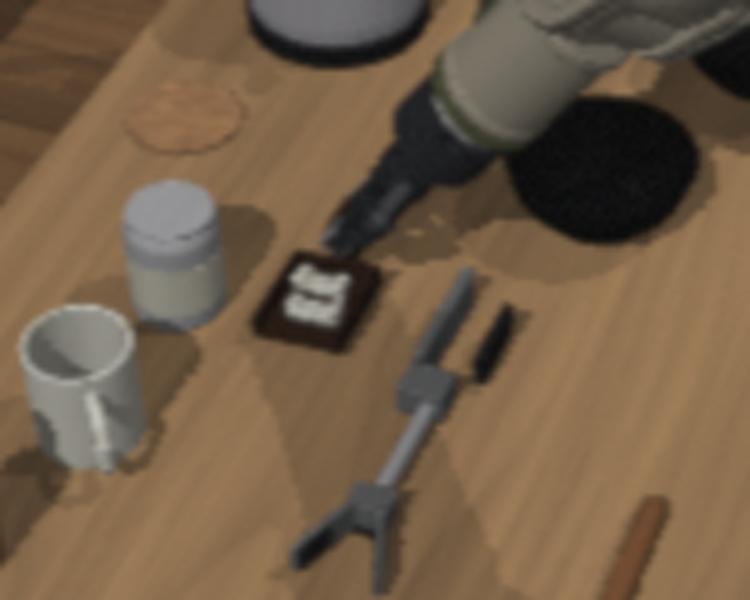

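>>> {"method": "play_rows", "body": {
  "increments": "0.004 0.003 0 0;0.003 0.002 0 0;0 0 0 0"
}}

```text
clock: 32.4
position: [0.6668, -0.297, 0.0383]
ee_rot: [0.632, -0.321, -0.319, -0.629]
ft_force: [0.5, -0.6, -2.3]
grip_width: 0.41
```

```bash
python3 tn.py|tail -1; python3 st.py 0.665 -0.305 0.036
```

```text
tilt 36.2 az -0.4
t 32.4 p [ 0.6668 -0.297   0.0383] w 34.9 F [ 0.5 -0.6 -2.3] T [-0.09  0.89 -0.02]
x [ 0.5904 -0.004  -0.8071] zang 1.5711 q [ 0.735  0.501 -0.302  1.864 -0.567  0.273  2.59 ] v 0.007
shift [ 0.0008  0.0029 -0.008 ] turn
```

>>> {"method": "play_rows", "body": {
  "increments": "0.002 0.002 0 0;0.001 0.001 0 0;0 0 0 0"
}}

```text
clock: 32.7
position: [0.6681, -0.2976, 0.0371]
ee_rot: [0.633, -0.32, -0.317, -0.629]
ft_force: [-0.2, 0.7, -1.3]
grip_width: 0.411
```

```bash
python3 tn.py|tail -1; python3 st.py 0.665 -0.305 0.036
```

```text
tilt 36.4 az -0.5
t 32.7 p [ 0.6681 -0.2976  0.0371] w 35.0 F [-0.2  0.7 -1.3] T [0.11 0.77 0.12]
x [ 0.594  -0.0054 -0.8044] zang 1.5706 q [ 0.747  0.507 -0.316  1.864 -0.561  0.264  2.59 ] v 0.005
shift [-0.001   0.0032 -0.0074] turn
```

>>> {"method": "play_rows", "body": {
  "increments": "0 0 0 0;0 0 0 0;0 0 0 0;0 0 0 0",
  "hand": -0.22,
  "squeeze": 30
}}

```text
clock: 33.1
position: [0.6686, -0.2983, 0.0378]
ee_rot: [0.634, -0.32, -0.317, -0.629]
ft_force: [-0.4, -0.5, -0.3]
grip_width: 0.612
```

```bash
python3 tn.py|tail -1; python3 st.py 0.665 -0.305 0.036; python3 -c "
from h import *
snap('wrist','w24.png')"
```

```text
tilt 36.5 az -0.6
t 33.1 p [ 0.6686 -0.2983  0.0378] w 52.0 F [-0.4 -0.5 -0.3] T [ 0.02  0.63 -0.02]
x [ 0.5952 -0.0067 -0.8036] zang 1.5698 q [ 0.747  0.506 -0.316  1.863 -0.561  0.263  2.59 ] v 0.001
shift [-0.0007  0.004  -0.0067] turn
```

View pics/w24.png

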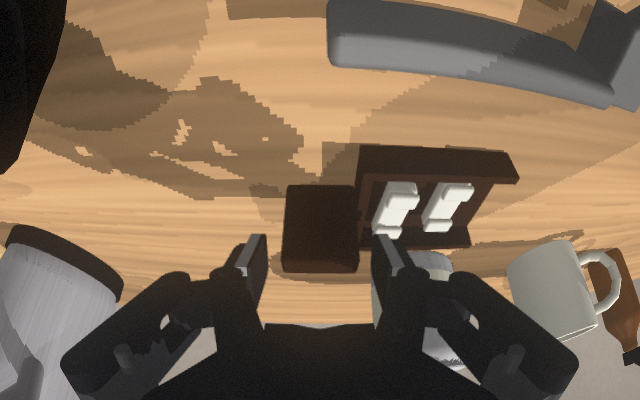

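>>> {"method": "play_rows", "body": {
  "increments": "-0.02 0 0 0;-0.03 0 0 0;-0.03 0 0 0;-0.01 0 0 0.148;0 0 0 0.148;0 0 0 0.148;0 0 0 0.148;0 0 0 0.148;0 0 0 0.148;0 0 0 0.148;0 0 0 0.148;0 0 0 0.148;0 0 0 0.148;0 0 0 0.148;0 0 0 0.148;0 0 0 0.148;0 0 0 0.148;0 0 0 0.148;0 0 0 0.148;0 0 0 0.148"
}}

```text
clock: 35.15
position: [0.6126, -0.297, 0.113]
ee_rot: [0.419, 0.396, -0.214, 0.789]
ft_force: [0.3, -0.6, 0.3]
grip_width: 0.611
```

```bash
python3 tn.py; python3 st.py 0.6665 -0.2983 0.034
```

```text
z-> [-0.011 -1.     0.   ] az -90.6 turn 0.601
z-> [ 0.011  1.    -0.   ] az 89.4 turn -2.541
tilt 36.5 az -0.6
t 35.15 p [ 0.6126 -0.297   0.113 ] w 52.0 F [ 0.3 -0.6  0.3] T [0.05 0.6  0.02]
x [ 0.5954 -0.0066 -0.8034] zang -1.0787 q [ 0.373  0.279  0.176  1.977 -0.867  0.462  0.255] v 1.393
shift [ 0.0956 -0.0034 -0.0015] turn
```

>>> {"method": "play_rows", "body": {
  "increments": "0 0 0 0.148;0 0 0 0.148;0 0 0 0.148;0 0 0 0.14;0 0 0 0"
}}

```text
clock: 35.65
position: [0.6127, -0.2964, 0.1128]
ee_rot: [0.633, 0.315, -0.321, 0.63]
ft_force: [-0.2, 0.5, 0.7]
grip_width: 0.614
```

```bash
python3 tn.py; python3 st.py 0.6665 -0.2983 0.034; python3 -c "
from h import *
snap('wrist','w25.png')"
```

```text
z-> [-0.01 -1.    0.  ] az -90.6 turn 0.002
z-> [ 0.01  1.   -0.  ] az 89.4 turn -3.14
tilt 36.5 az -0.6
t 35.65 p [ 0.6127 -0.2964  0.1128] w 52.2 F [-0.2  0.5  0.7] T [0.04 0.61 0.11]
x [ 0.5953 -0.0062 -0.8035] zang -1.5797 q [ 0.283  0.282  0.277  1.982 -0.916  0.479 -0.307] v 0.1
shift [ 0.0954 -0.0037  0.0014] turn
```

View pics/w25.png

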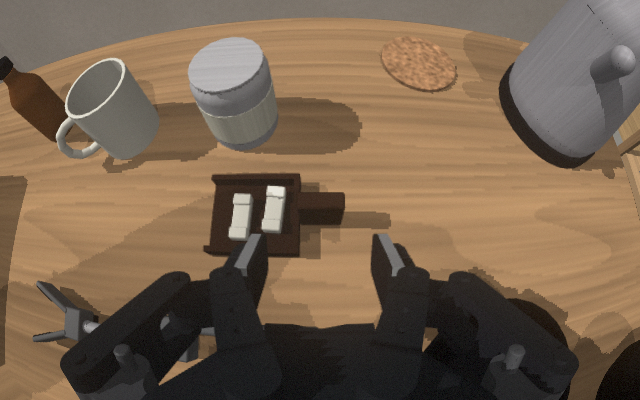

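Run:
```python
from ov import *
o,c=load('w25.png')
x0,y0,w,h,sc=190,160,180,110,4.4
im=cv2.resize(c['img'][y0:y0+h,x0:x0+w],None,fx=sc,fy=sc,interpolation=cv2.INTER_CUBIC)
draw(im,o,c,tray_pts(),(0.668,-0.241,1.56),x0,y0,sc); cv2.imwrite('pics/c25.png',im)
```

```text
(no output)
```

View pics/c25.png

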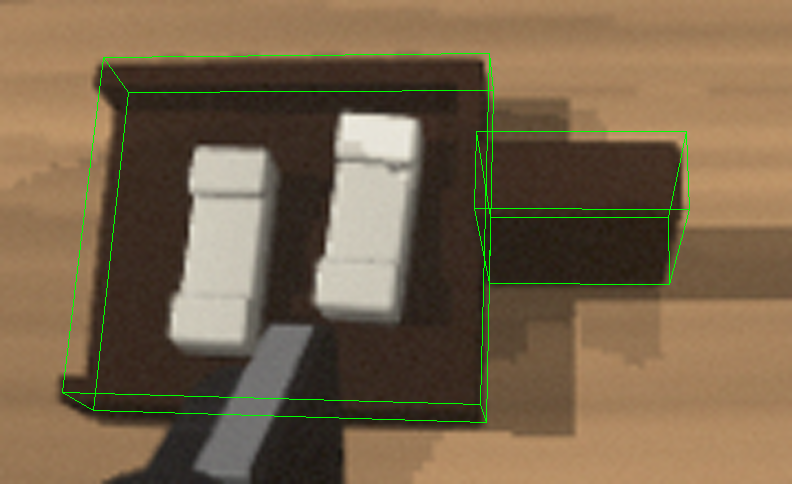

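>>> {"method": "play_rows", "body": {
  "increments": "0.02 -0.001 0.001 0;0.02 -0.001 0 0;0.02 -0.001 0 0;0.015 0 0 0;0 0 0 0",
  "hand": -0.1
}}

```text
clock: 36.2
position: [0.6571, -0.298, 0.0499]
ee_rot: [0.624, 0.319, -0.316, 0.64]
ft_force: [-1.0, 0.8, -0.7]
grip_width: 0.552
```

```bash
python3 tn.py|tail -1; python3 st.py 0.6655 -0.298 0.034; python3 -c "
from h import *
snap('wrist','w26.png')"
```

```text
tilt 36.7 az -0.6
t 36.2 p [ 0.6571 -0.298   0.0499] w 46.9 F [-1.   0.8 -0.7] T [0.04 0.65 0.  ]
x [ 0.5971 -0.0065 -0.8021] zang -1.5569 q [ 0.345  0.45   0.171  1.911 -1.084  0.394 -0.13 ] v 0.021
shift [ 0.0178 -0.0027 -0.0002] turn
```

View pics/w26.png

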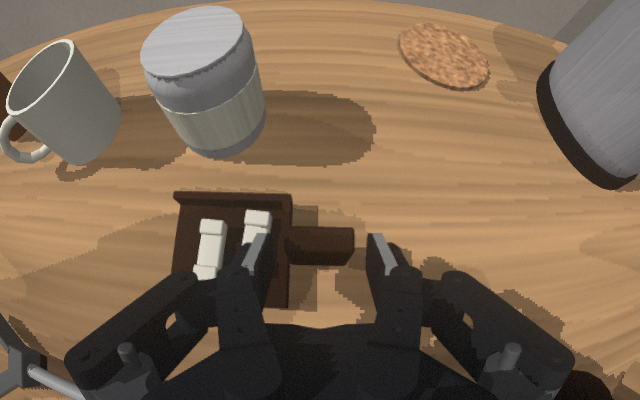

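>>> {"method": "play_rows", "body": {
  "increments": "0.009 -0.001 0 0.01;0.008 -0.001 0 0.01;0 0 0 0"
}}

```text
clock: 36.55
position: [0.6657, -0.2997, 0.0368]
ee_rot: [0.63, 0.314, -0.319, 0.635]
ft_force: [-1.0, -0.1, -0.4]
grip_width: 0.55
```

```bash
python3 tn.py; python3 st.py 0.6655 -0.298 0.034
```

```text
z-> [-0.015 -1.     0.   ] az -90.8 turn 0.015
z-> [ 0.015  1.    -0.   ] az 89.2 turn -3.126
tilt 36.8 az -0.8
t 36.55 p [ 0.6657 -0.2997  0.0368] w 46.8 F [-1.  -0.1 -0.4] T [0.01 0.65 0.01]
x [ 0.599  -0.0089 -0.8007] zang -1.5734 q [ 0.359  0.484  0.15   1.894 -1.122  0.375 -0.111] v 0.018
shift [ 0.0021 -0.0018 -0.0017] turn
```

>>> {"method": "play_rows", "body": {
  "increments": "0.003 0 -0.002 0.012;0 0 0 0;0 0 0 0;0 0 0 0;0 0 0 0;0 0 0 0",
  "hand": 1,
  "squeeze": 70
}}

```text
clock: 37.15
position: [0.6675, -0.2987, 0.0356]
ee_rot: [0.634, 0.311, -0.321, 0.631]
ft_force: [0.2, 0.1, -0.7]
grip_width: 0.405
```

```bash
python3 tn.py; python3 st.py 0.6655 -0.298 0.034; python3 -c "
from h import *
snap('wrist','w27.png')"
```

```text
z-> [-0.018 -1.     0.   ] az -91.0 turn 0.005
z-> [ 0.018  1.    -0.   ] az 89.0 turn -3.136
tilt 36.9 az -1.0
t 37.15 p [ 0.6675 -0.2987  0.0356] w 34.4 F [ 0.2  0.1 -0.7] T [-0.14  0.64 -0.05]
x [ 0.6001 -0.011  -0.7999] zang -1.5849 q [ 0.356  0.487  0.148  1.894 -1.129  0.369 -0.119] v 0.002
shift [ 0.     -0.0026 -0.0007] turn
```

View pics/w27.png

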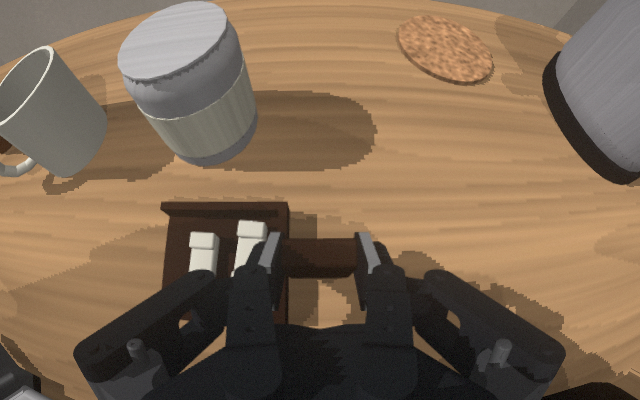

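>>> {"method": "play_rows", "body": {
  "increments": "-0.004 0.003 0 0;-0.008 0.006 0 0;-0.012 0.009 0 0;-0.014 0.01 0 0;-0.014 0.01 0 0;-0.014 0.01 0.003 0;-0.012 0.009 0.006 0;-0.008 0.006 0.009 0;-0.004 0.003 0.006 0;0 0 0.003 0"
}}

```text
clock: 38.2
position: [0.6638, -0.3241, 0.1503]
ee_rot: [0.634, 0.315, -0.322, 0.629]
ft_force: [0.2, -0.3, -2.1]
grip_width: 0.402
```

```bash
cat > dump.py <<'E'
from h import *
o=get_obs();R=Rn.from_quat(o['ee_rot']).as_matrix();a=R[:,0]
# tray frame in tool frame at grasp: from grasp-time orientation
Rg=Rn.from_quat([0.634,0.311,-0.321,0.631]).as_matrix(); Tt=Rg.T@Rn.from_euler('z',1.553).as_matrix()
Q0=R@Tt; print('now dip',np.degrees(np.arcsin(-Q0[2,0])).round(1),'roll Yz',Q0[2,1].round(3),'X',Q0[:,0].round(3))
B=np.array([.510,-.424,.0])
for ph in (0,-30,-45,-60,-75):
    Q=Rn.from_rotvec(a*np.radians(ph)).as_matrix()@Q0
    off=Q@(np.array([.04,-.012,.004])-np.array([-.058,0,.0355]))
    d=Q[:2,0]/np.linalg.norm(Q[:2,0]); 
    tgt=np.array([*(B[:2]-.02*d),.082])-off
    lo=min((Q@(np.array(v)-np.array([-.058,0,.0355])))[2] for v in [(.04,-.035,0),(.04,.035,0)])
    print(ph,'dip',np.degrees(np.arcsin(-Q[2,0])).round(1),'Yz',Q[2,1].round(2),'X',Q[:,0].round(2),'exit now',(o['position']+off).round(3),'TCP target',tgt.round(3),'lowest',lo.round(3))
E
python3 dump.py; python3 st.py; python3 -c "
from h import *
snap('wrist','w28.png')"
```

```text
now dip -0.2 roll Yz 0.007 X [0.015 1.    0.004]
0 dip -0.2 Yz 0.01 X [0.02 1.   0.  ] exit now [ 0.677 -0.226  0.119] TCP target [ 0.496 -0.542  0.113] lowest -0.035
-30 dip 17.1 Yz 0.07 X [-0.39  0.87 -0.29] exit now [ 0.638 -0.243  0.091] TCP target [ 0.543 -0.523  0.142] lowest -0.065
-45 dip 24.7 Yz 0.14 X [-0.56  0.72 -0.42] exit now [ 0.623 -0.261  0.079] TCP target [ 0.563 -0.503  0.153] lowest -0.078
-60 dip 30.9 Yz 0.24 X [-0.69  0.51 -0.51] exit now [ 0.612 -0.282  0.071] TCP target [ 0.578 -0.478  0.161] lowest -0.088
-75 dip 35.0 Yz 0.36 X [-0.77  0.27 -0.57] exit now [ 0.605 -0.307  0.067] TCP target [ 0.587 -0.448  0.166] lowest -0.095
t 38.2 p [ 0.6638 -0.3241  0.1503] w 34.2 F [ 0.2 -0.3 -2.1] T [-0.07  0.91  0.02]
x [ 0.5951 -0.0062 -0.8036] zang -1.5827 q [ 0.224  0.35   0.359  1.812 -0.837  0.579 -0.435] v 0.057
```

View pics/w28.png

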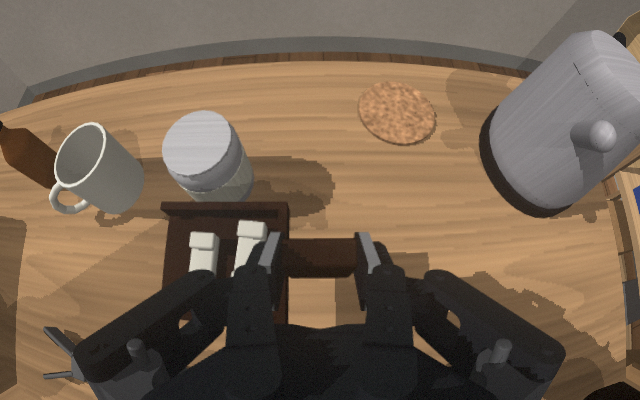

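```bash
python3 st.py 0.575 -0.48 0.17|tail -1
python3 - <<'E'
from h import *
o,c=load('top0.png')
for p,z in [((430,148),.05),((452,160),.02),((452,160),0.1),((470,160),.05)]: print(p,z,onz(o,c,*p,z).round(3))
E
```

```text
shift [-0.0679 -0.0574  0.1566] turn 
(430, 148) 0.05 [ 0.768 -0.517  0.05 ]
(452, 160) 0.02 [ 0.728 -0.614  0.02 ]
(452, 160) 0.1 [ 0.703 -0.583  0.1  ]
(470, 160) 0.05 [ 0.72  -0.675  0.05 ]
```

>>> {"method": "play_rows", "body": {
  "increments": "-0.002 -0.001 0.004 0;-0.004 -0.003 0.008 0;-0.006 -0.005 0.012 0;-0.006 -0.006 0.014 0;-0.006 -0.006 0.015 0;-0.006 -0.006 0.015 0;-0.006 -0.006 0.015 0;-0.006 -0.005 0.015 0;-0.006 -0.005 0.014 0;-0.006 -0.005 0.012 0;-0.004 -0.003 0.008 0;-0.002 -0.002 0.004 0;0 0 0 0"
}}

```text
clock: 39.55
position: [0.5719, -0.4724, 0.1626]
ee_rot: [0.634, 0.316, -0.325, 0.627]
ft_force: [0.3, -0.5, -1.8]
grip_width: 0.4
```

```bash
python3 dump.py; python3 st.py 0.575 -0.48 0.17; python3 -c "
from h import *
snap('wrist','w29.png');snap('top','t29.png')"
```

```text
now dip -0.3 roll Yz 0.014 X [0.02  1.    0.005]
0 dip -0.3 Yz 0.01 X [0.02 1.   0.01] exit now [ 0.585 -0.374  0.131] TCP target [ 0.496 -0.542  0.113] lowest -0.035
-30 dip 16.9 Yz 0.07 X [-0.39  0.88 -0.29] exit now [ 0.546 -0.391  0.103] TCP target [ 0.543 -0.523  0.141] lowest -0.065
-45 dip 24.4 Yz 0.15 X [-0.56  0.72 -0.41] exit now [ 0.531 -0.408  0.092] TCP target [ 0.563 -0.504  0.153] lowest -0.078
-60 dip 30.5 Yz 0.25 X [-0.69  0.52 -0.51] exit now [ 0.519 -0.43   0.084] TCP target [ 0.578 -0.478  0.161] lowest -0.088
-75 dip 34.6 Yz 0.36 X [-0.77  0.28 -0.57] exit now [ 0.513 -0.454  0.079] TCP target [ 0.588 -0.449  0.165] lowest -0.095
t 39.55 p [ 0.5719 -0.4724  0.1626] w 34.0 F [ 0.3 -0.5 -1.8] T [-0.13  0.89 -0.03]
x [ 0.5895 -0.0075 -0.8077] zang -1.5874 q [ 0.497  0.411  0.405  1.707 -0.91   0.802 -0.177] v 0.009
shift [-0.0041  0.007   0.0075] turn
```

View pics/w29.png

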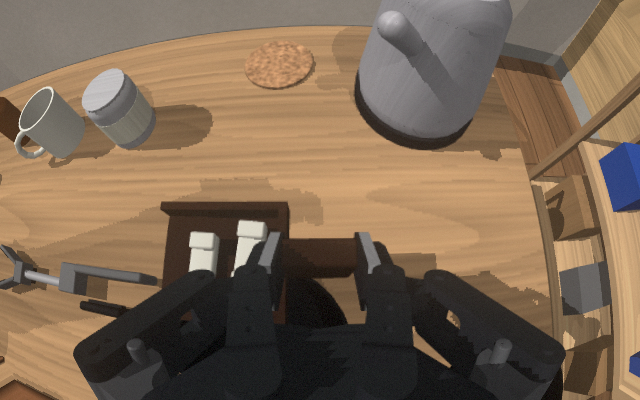

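View pics/t29.png

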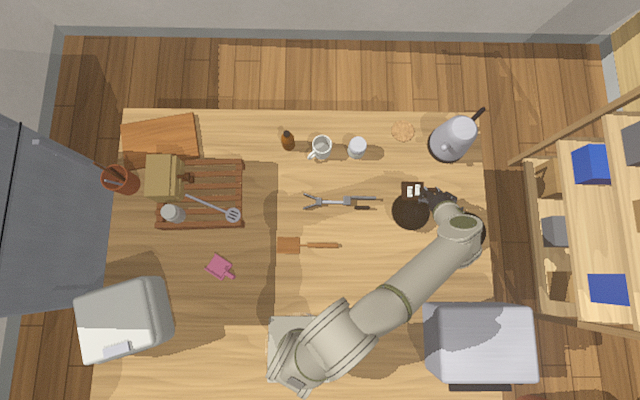

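>>> {"method": "play_rows", "body": {
  "increments": "-0.004 0.003 0.008 0;-0.002 0.001 0.004 -0.148;0 0 0 -0.148;0 0 0 -0.148;0 0 0 -0.148;0 0 0 -0.148;0 0 0 -0.148;0 0 0 -0.148;0 0 0 -0.1;0 0 0 0"
}}

```text
clock: 40.65
position: [0.5787, -0.4803, 0.1737]
ee_rot: [0.186, 0.442, -0.094, 0.873]
ft_force: [0.5, -0.1, -1.9]
grip_width: 0.4
```

```bash
python3 dump.py|head -2; python3 st.py 0.575 -0.48 0.17; python3 -c "
from h import *
snap('wrist','w30.png');snap('top','t30.png');snap('side','s30.png')
_,s=load('s30.png');_,t=load('t30.png')
cv2.imwrite('pics/c30.png',np.hstack([cv2.resize(t['img'][170:250,365:465],(400,320),interpolation=cv2.INTER_CUBIC),cv2.resize(s['img'][110:210,320:445],(400,320),interpolation=cv2.INTER_CUBIC)]))"
```

```text
now dip 32.6 roll Yz 0.288 X [-0.734  0.412 -0.539]
0 dip 32.6 Yz 0.29 X [-0.73  0.41 -0.54] exit now [ 0.523 -0.448  0.092] TCP target [ 0.583 -0.466  0.163] lowest -0.091
t 40.65 p [ 0.5787 -0.4803  0.1737] w 34.0 F [ 0.5 -0.1 -1.9] T [-0.    0.84  0.  ]
x [ 5.922e-01  4.000e-04 -8.058e-01] zang -0.5068 q [ 0.642  0.409  0.232  1.658 -0.812  0.797  0.916] v 0.065
shift [ 0.0008 -0.0019 -0.0048] turn
```

View pics/c30.png

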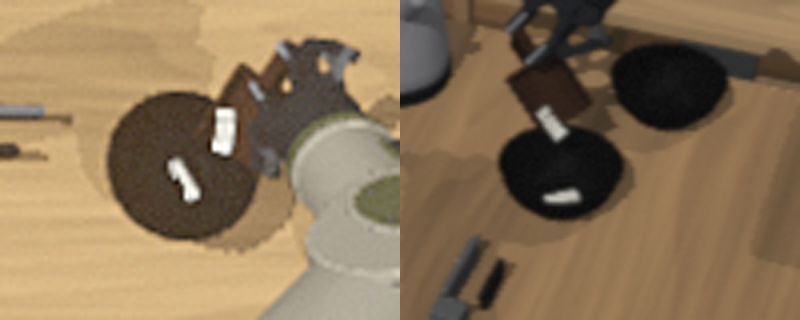

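View pics/w30.png

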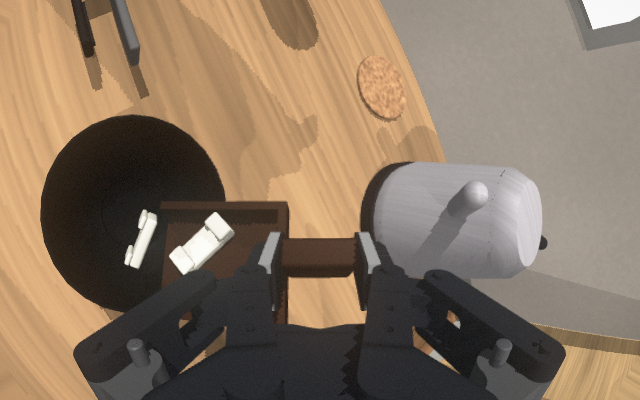

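>>> {"method": "play_rows", "body": {
  "increments": "0 0 0 0;0 0 0 0;0 0 0 0;0 0 0 0"
}}

```text
clock: 41.2
position: [0.5789, -0.4801, 0.1736]
ee_rot: [0.191, 0.441, -0.096, 0.872]
ft_force: [0.5, 0.1, -2.1]
grip_width: 0.4
```

```bash
python3 dump.py|head -1; python3 st.py 0.575 -0.48 0.17; python3 -c "
from h import *
snap('wrist','w31.png');snap('top','t31.png');snap('side','s31.png')
_,s=load('s31.png');_,t=load('t31.png')
cv2.imwrite('pics/c31.png',np.hstack([cv2.resize(t['img'][170:250,365:465],(400,320),interpolation=cv2.INTER_CUBIC),cv2.resize(s['img'][110:210,320:445],(400,320),interpolation=cv2.INTER_CUBIC)]))"
```

```text
now dip 32.5 roll Yz 0.284 X [-0.731  0.421 -0.537]
t 41.2 p [ 0.5789 -0.4801  0.1736] w 34.0 F [ 0.5  0.1 -2.1] T [-0.02  0.79 -0.05]
x [ 5.921e-01  5.000e-04 -8.059e-01] zang -0.5175 q [ 0.64   0.409  0.234  1.658 -0.813  0.797  0.907] v 0.003
shift [ 0.0006 -0.0021 -0.0048] turn
```

View pics/c31.png

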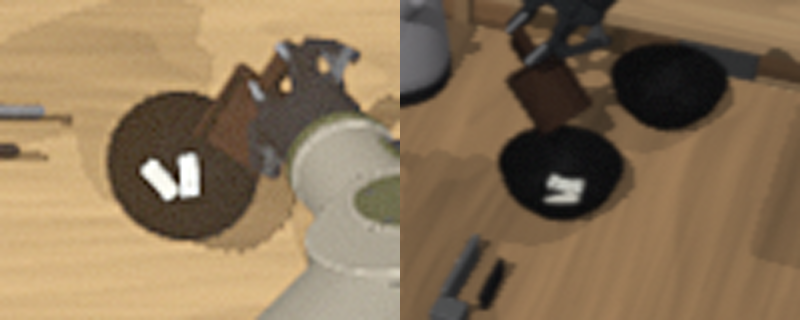

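View pics/w31.png

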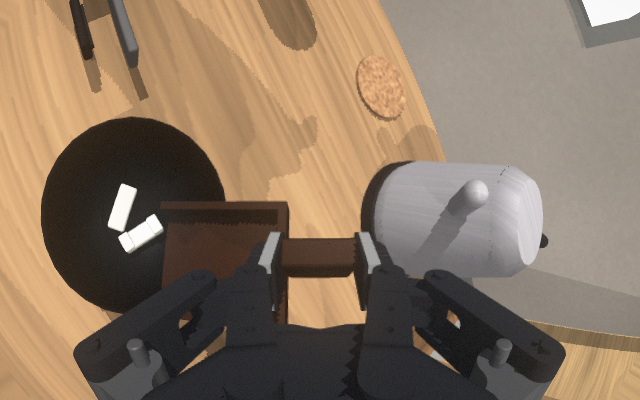

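>>> {"method": "play_rows", "body": {
  "increments": "-0.012 0.009 0 0;-0.016 0.012 0 0;-0.012 0.009 0 0.1;0 0 0 0.145;0 0 0 0.145;0 0 0 0.145;0 0 0 0.145;0 0 0 0.145;0 0 0 0.145;0 0 0 0.14;0 0 0 0"
}}

```text
clock: 42.45
position: [0.5643, -0.4518, 0.2155]
ee_rot: [0.634, 0.317, -0.321, 0.628]
ft_force: [0.2, -0.4, -2.1]
grip_width: 0.404
```

```bash
python3 dump.py|head -1; python3 tn.py; python3 st.py 0.667 -0.31 0.12
```

```text
now dip -0.5 roll Yz 0.01 X [0.011 1.    0.009]
z-> [ 0. -1.  0.] az -90.0 turn -0.011
z-> [-0.  1. -0.] az 90.0 turn 3.131
tilt 36.4 az 0.0
t 42.45 p [ 0.5643 -0.4518  0.2155] w 34.3 F [ 0.2 -0.4 -2.1] T [-0.06  0.8  -0.02]
x [ 5.928e-01  2.000e-04 -8.053e-01] zang -1.579 q [ 0.472  0.312  0.408  1.712 -0.812  0.85  -0.28 ] v 0.104
shift [ 0.1379  0.0246 -0.1421] turn
```

>>> {"method": "play_rows", "body": {
  "increments": "0.006 0.001 -0.008 0;0.014 0.003 -0.015 0;0.018 0.003 -0.018 0;0.018 0.003 -0.018 0;0.018 0.003 -0.018 0;0.018 0.003 -0.018 0;0.018 0.003 -0.018 0;0.014 0.003 -0.014 0;0.007 0.001 -0.008 0;0 0 0 0"
}}

```text
clock: 43.45
position: [0.6646, -0.3056, 0.1178]
ee_rot: [0.622, 0.325, -0.313, 0.64]
ft_force: [0.4, -0.7, -1.4]
grip_width: 0.4
```

```bash
python3 dump.py|head -1; python3 tn.py|tail -1; python3 st.py 0.667 -0.305 0.04
```

```text
now dip 0.8 roll Yz 0.01 X [-0.022  1.    -0.013]
tilt 36.4 az 0.2
t 43.45 p [ 0.6646 -0.3056  0.1178] w 34.0 F [ 0.4 -0.7 -1.4] T [-0.04  0.83  0.04]
x [ 0.5928  0.0026 -0.8054] zang -1.5451 q [ 0.266  0.372  0.277  1.849 -0.876  0.514 -0.355] v 0.025
shift [ 0.0641 -0.0442 -0.0018] turn
```

>>> {"method": "play_rows", "body": {
  "increments": "0.01 -0.007 0 0.01;0.014 -0.01 0 0.01;0.014 -0.01 0 0;0.012 -0.008 0 0;0.008 -0.006 0 0;0.004 -0.003 0 0;0 0 0 0"
}}

```text
clock: 44.15
position: [0.6646, -0.3148, 0.0442]
ee_rot: [0.626, 0.318, -0.317, 0.638]
ft_force: [-0.1, 0.3, -1.5]
grip_width: 0.402
```

```bash
python3 dump.py|head -1; python3 tn.py|tail -1; python3 st.py 0.667 -0.305 0.0355
```

```text
now dip 0.7 roll Yz 0.004 X [-0.006  1.    -0.013]
tilt 36.7 az -0.7
t 44.15 p [ 0.6646 -0.3148  0.0442] w 34.2 F [-0.1  0.3 -1.5] T [-0.02  0.86  0.  ]
x [ 0.597  -0.0071 -0.8022] zang -1.562 q [ 0.384  0.484  0.151  1.871 -1.073  0.404 -0.131] v 0.009
shift [ 0.0084 -0.0031 -0.0099] turn
```

>>> {"method": "play_rows", "body": {
  "increments": "0.005 -0.003 0 0.008;0.002 -0.002 0 0.004;0 0 0 0"
}}

```text
clock: 44.45
position: [0.6652, -0.3165, 0.0371]
ee_rot: [0.629, 0.314, -0.319, 0.635]
ft_force: [-0.4, 0.1, -2.3]
grip_width: 0.4
```

```bash
python3 dump.py|head -1; python3 tn.py|tail -1; python3 st.py 0.667 -0.305 0.0355
```

```text
now dip 0.4 roll Yz 0.002 X [ 0.006  1.    -0.007]
tilt 36.8 az -0.9
t 44.45 p [ 0.6652 -0.3165  0.0371] w 34.0 F [-0.4  0.1 -2.3] T [-0.05  0.8   0.05]
x [ 0.5988 -0.0093 -0.8008] zang -1.5731 q [ 0.398  0.497  0.137  1.87  -1.098  0.392 -0.112] v 0.005
shift [ 0.0023  0.0005 -0.0116] turn
```

>>> {"method": "play_rows", "body": {
  "increments": "0.0015 -0.001 0 0;0.001 -0.001 0 0;0 0 0 0"
}}

```text
clock: 44.75
position: [0.6664, -0.3169, 0.0361]
ee_rot: [0.63, 0.313, -0.318, 0.636]
ft_force: [0.6, -0.4, -0.4]
grip_width: 0.4
```

```bash
python3 dump.py|head -1; python3 st.py 0.667 -0.305 0.0355
```

```text
now dip 0.5 roll Yz -0.001 X [ 0.005  1.    -0.008]
t 44.75 p [ 0.6664 -0.3169  0.0361] w 34.0 F [ 0.6 -0.4 -0.4] T [ 0.02  0.87 -0.03]
x [ 0.6014 -0.0097 -0.7989] zang -1.5729 q [ 0.404  0.5    0.13   1.869 -1.107  0.388 -0.101] v 0.005
shift [ 0.0007  0.0002 -0.0119] turn
```

>>> {"method": "play_rows", "body": {
  "increments": "0 0 0 0;0 0 0 0;0 0 0 0;0 0 0 0",
  "hand": -0.15,
  "squeeze": 30
}}

```text
clock: 45.15
position: [0.667, -0.3169, 0.0368]
ee_rot: [0.63, 0.313, -0.318, 0.636]
ft_force: [-0.7, 0.5, 0.3]
grip_width: 0.576
```

>>> {"method": "play_rows", "body": {
  "increments": "-0.01 0 0 0;-0.02 0 0 0;-0.03 0 0 0;-0.03 0.01 0 0;-0.03 0.02 0 0;-0.03 0.02 0 0;-0.03 0.02 0 0;0 0 0 0;0 0 0 0"
}}

```text
clock: 46.05
position: [0.6076, -0.3156, 0.2324]
ee_rot: [0.631, 0.312, -0.319, 0.635]
ft_force: [-0.0, -0.3, -0.5]
grip_width: 0.577
```

```bash
python3 st.py; python3 -c "
from h import *
o,c=snap('wrist','w32.png');snap('top','t32.png');snap('side','s32.png')
_,s=load('s32.png');cv2.imwrite('pics/c32.png',cv2.resize(s['img'][100:290,240:440],(631,600),interpolation=cv2.INTER_CUBIC))"
```

```text
t 46.05 p [ 0.6076 -0.3156  0.2324] w 49.0 F [-0.  -0.3 -0.5] T [-0.01  0.73 -0.06]
x [ 0.6018 -0.0109 -0.7986] zang -1.5774 q [ 0.226  0.138  0.369  1.871 -0.632  0.669 -0.587] v 0.039
```

View pics/c32.png

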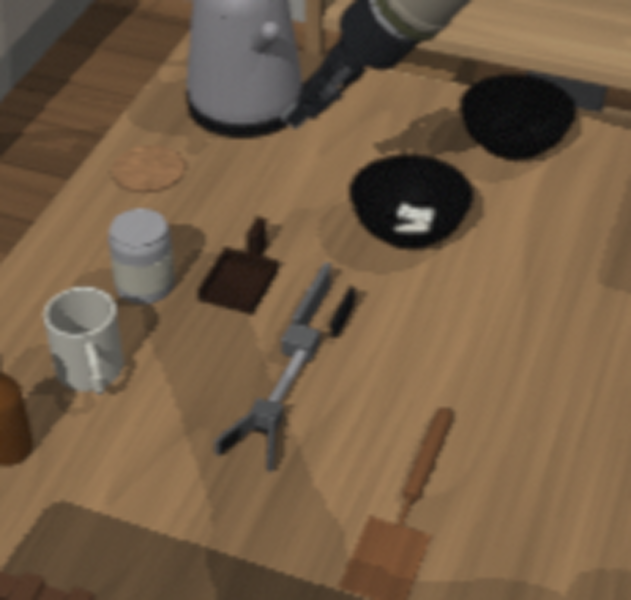

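View pics/w32.png

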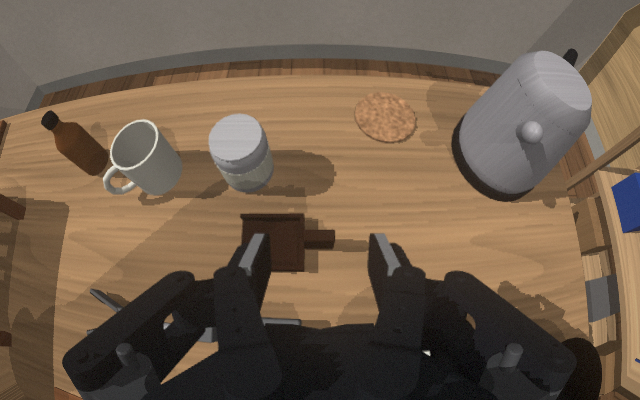

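View pics/t32.png

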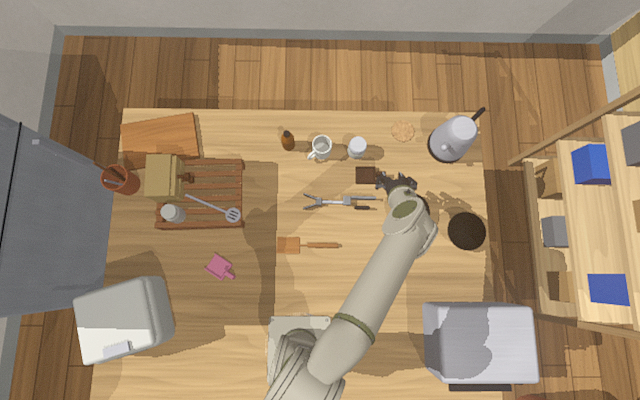

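Run:
```python
from h import *
_,a=load('side0.png');_,b=load('s32.png')
d=cv2.absdiff(a['img'],b['img']).max(2)
for n,(x0,y0,x1,y1) in dict(bowl=(345,145,395,185),bowl2=(385,120,425,155),mug=(250,190,282,230),tin=(272,165,298,198),soy=(228,205,252,250),spat=(345,228,388,292),shelf=(160,270,320,400)).items():
    print(n,(d[y0:y1,x0:x1]>45).sum())
workorder.hand_in()
```

```text
bowl 149
bowl2 12
mug 0
tin 0
soy 0
spat 0
shelf 99
the job is handed in; nothing more can be done
```

The job is handed in at about 46 s. The last side and top pictures show both rests in the nearer black bowl and the empty tray flat on the table, clear of the shelf. The reacher lies flat, and the gripper is open and touching nothing.

- **Retrieval:** I squeezed the reacher to close its jaws on the tab and pulled the tray out with both rests in it. I then let go, backed the reacher off and laid it on the table.
- **Getting the tilt:** The moves only turn the tool about its own axis, so I leaned the tool about 36–40° by driving the arm to its reach limit.
- **Tipping:** I gripped the tab with the leaned tool and set the tray down once on the way to re-grip it, because a wrist joint was at its range. A turn of about 65° over the bowl dipped the open edge about 32°, and both rests slid in. I turned the tray back to within 1° of level and set it down.
- **Final checks:** Comparing the first and last side pictures gave zero changed pixels around the mug, tin, soy bottle and spatula. The bowl region changed in 149 pixels and the shelf in 99. I put these down to the rests now in the bowl and the missing tray under the shelf, without measuring either object's position again. The second bowl changed in 12 pixels, which I did not look into.
- **Joint speed:** Early on, while reaching outwards, one joint read 2.76 rad/s. I did not see which joint it was; it is under every limit except the 2.22 of the first two joints.

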